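# Prop the bias unit's hatch on its stay rod and set the trim knob

### The arm

A 6-joint arm with a two-finger parallel gripper is mounted at the origin on the work surface. World frame = base frame: x ahead of the robot, y to its left, z up, the work surface at z = 0. Lengths are in m, angles in degrees, forces in N, time in s.
With the tool pointing down it reaches from about 0.25 to 0.8 m from the base axis. Payload 3.9 kg.
Tool frame: the origin (TCP) lies at the very end of the fingers, on their centre line; the grasp point (between the pads) lies 19 mm behind it; z points along the fingers, y is the direction in which the jaws open and shut (so a half turn about z gives the same grasp; the last joint's range is limited). The gripper opens to 85 mm and grips with 20 to 120 N. Pads are 22 mm wide; open, the fingers measure 114 mm over their backs; the gripper's body (76 mm by 85 mm) begins 54 mm behind the grasp point. The pads swing forward as they close: fully open they stand 13 mm farther back than shut.
Start: joints at [71.333, 14.897, -7.913, 67.191, 0, 90], TCP at [0.168, 0.497, 0.21] pointing down, gripper open.
Joint ranges: [-159.42, 159.42], [-47.68, 98.78], [-73.54, 78.23], [-108.79, 121.32], [-90, 84.71], [-180, 180]. Speed limits (degrees/s): [147.25, 147.25, 180, 180, 180, 180].

### API

Orientations are given as a 3x3 rotation matrix whose columns are the frame's x, y, z axes.
In Python, from plant import manip, eyes, ticket gives the robot as it stands.
- The arm moves only by the tool apply_moves, never from a script. Its argument "motion" is a list of rows, each a list of 3 entries, a list of its own where there are three numbers: the shift along the tool's x, y, z in cm, then the turn, a rotation vector about the tool's x, y, z in degrees, then the closure, from 0 (fully open) to 1 (shut). In form: [[[tx, ty, tz], [rx, ry, rz], claw], ...]. A call has 1 to 12 rows; each row is the pose to reach, as a shift and turn from the pose measured when the call began, along the tool's axes at that moment; what a row does not reach only later rows make up. A row lasts 1/10 s, in which the tool goes at most 50 mm and 8.59 degrees, less where a joint would pass 70% of its speed; a pose out of reach is approached as far as the arm can. A call with a gripper value outside its range is refused whole. The fingers move at their own pace and stop on an object; "newtons" is the grip in N (left out, the last holds). Time passes only in rows, so rows that repeat a pose let the fingers close. It gives the time, the measured TCP pose, the force and the opening at its end, in the units of the state.
- manip.state(): the state, without advancing time (a new reading comes with each control period).
- eyes.get_image(name): name is "scene" or "top"; returns (picture, depth): 384x512x3 uint8, blue, green, red; 384x512 float32, m along the optical axis (not along the pixel's ray), 0 where there is no reading.
- eyes.calibration(name): a dict with "vertical_fov" (degrees; the focal length in pixels is half the picture's height over the tangent of half this angle, whatever the lens; pixels are square), "cx", "cy" (the principal point, pixels), "dist" ([k1, k2, p1, p2, k3] as OpenCV has them; the pictures are not rectified), "rvec" (rotation vector, rad) and "tvec" (3), from world to camera coordinates, as OpenCV has them. Camera axes: x right, y down, z forward; pixel columns grow to the right and rows downward; lengths in m; the calibration is good to about 2 mm. A picture is of the moment at which its call begins. calibration takes no time and is no camera call.
- ticket.sign_off(): hands the job in, once; it reports no verdict.
The state is a dict: "clock": time; "qpos": joint angles; "qd": joint speeds; "joint_efforts": joint torques, N m; "tcp_pos": TCP position; "ee_rot": TCP orientation; "force": force on the tool from outside, world axes, zero at the start; "moment": the same for the moment, N m; "gripper_width": opening from 0.0 (shut) to 1.0 (fully open).
Only numpy, scipy, OpenCV 4.12 (cv2) and the standard library are available. Lean on these libraries where they do the work, as an engineer would, in place of code of your own. Each camera call takes 0.05 s, during which the arm holds its last target.

### The job

Take the metal stay rod out of the tool block, lift the bench unit's self-closing clear hatch and prop it open: the rod's foot fully home in the socket in the well, the hatch resting on the rod by itself. Then turn the trim knob underneath clockwise until its white pointer line stands at the long mark, and leave the hatch propped. Be gentle with the hatch, do not ram the rod against the unit, and leave the other things on the bench alone.

Things in the scene. Friction and masses are not known exactly. Their poses are not given: they have to be found in the camera images.
- unit: Grey bench unit, fixed, 198 (x -103..95) x 280 (y) x 110 mm high; origin: on the bench under the hinge line; x points from its front face to the back, y left, z up. A well 42 mm deep is sunk in its top: x -96..0, y -132..52 mm, floor 68 mm above the bench. The deck round it is flat but for a 5 mm meter and two 15 mm terminals at y 82 and 114, x 22
- hatch (a joint): Hinged cover plate of the well, 123 x 188 x 6 mm, 0.18 kg, clear in an aluminium frame, hinge along y at the well's back. 0: lying shut on the rim; grows as its front edge swings up and back, stop at 1.75 rad. Its weight and a light spring (0.015 to 0.06 N m) shut it from any angle: it never stays up unaided. Resting on the seated rod: about 1.3 to 1.4
- hatch_hinge (a point): Middle of the hatch's hinge line, 110.5 mm above the bench, in the plane of the hatch's underside; its axes turn with the hatch (y along the hinge; the plate lies at its negative x)
- hatch_lip (a point): Middle of the hatch's free front edge, at its underside, 123 mm from the hinge. Shut, it overhangs the unit's front face by 20 mm, free air below it, and can be levered up anywhere along its 188 mm
- socket (a point): Centre of the mouth of the rod's socket in the well's floor, 68 mm above the bench: an upright hole 12 mm wide, 44 mm deep, with a flat dark rim; 24 mm in front of the hinge line, 77 mm to the right of the hatch's middle, 15 mm from the well's right wall. Its axes are the unit's
- rod_head (a point): Centre of the head (26 mm wide, 30 tall) of the loose aluminium stay rod, 191 mm long, 55 to 90 g. Up its own z: 10 mm pin to 40 mm (tip tapered), collar 18 mm wide to 46, 10 mm shaft to 136, cone to 161, head to 191; this point at 176. Starts upright in one of the tool block's holes, collar on the block. Seated, its collar is on the well's floor, this point 136 mm above it
- rod_foot (a point): Tip of the stay rod's foot; its z points along the rod to the head. Seated, it is 40 mm below the socket's mouth
- knob_grip (a point): On the upright axis of the round black trim knob, half-way up its grip (32 mm wide, 32 tall) over a skirt 40 mm wide, 6 high. The point is 22 mm above the well's floor, the knob's top 38. 67 mm in front of the hinge line, 119 mm left of the socket, 29 mm from the well's front wall, 50 from its left wall
- trim_knob (a joint): Angle of the trim knob, growing clockwise seen from above, 0 to 2.4 rad, turning torque 0.1 N m, stays where left. At 1.2 its white pointer line points straight to the unit's front, at the scale's one long mark, which runs on up the well's front wall; starts at 0.1 to 0.55
- tool_block: Fixed wooden tool block 190 (x) x 60 (y) x 45 mm high with three 12 mm holes, 60 mm apart along its x, the middle one at its centre. Origin: centre of its underside
- driver_a: Loose driver with a grey handle 26 mm wide that stands directly on the tool block, top 90 mm above it; not needed. Origin: its tip
- driver_b: Loose driver with a black handle 24 mm wide that stands directly on the tool block, top 75 mm above it; not needed. Origin: its tip
- screw_bowl: Loose steel bowl of screws, 90 mm wide, 36 mm high; not needed. Origin: centre of its underside
- multimeter: Loose hand meter 150 x 76 x 39 mm lying on its back; not needed. Origin: centre of its underside
- solder_spool: Loose spool 56 mm wide, 40 mm high; not needed. Origin: centre of its underside
- solder_sucker: Loose solder sucker, 20 mm thick, 164 mm long, lying along its x; not needed. Origin: centre of its body's underside
- small_transformer: Loose small transformer 54 x 60 x 44 mm; not needed. Origin: centre of its underside
Not all that is in view belongs to the job. There is more than one size of the part that bears rod_head; the job needs the middle-sized.

How it is judged:
By the outcome, as a careful person would: the job done as asked, in the order asked, and still so for the second after the job is handed in, with the robot touching nothing.
It also fails if it takes over 72 s, if anything falls off the work surface, if the arm or the gripper's body presses on something with over 40 N, if the wrist force passes 120 N, or if a joint passes its speed limit or range.

## Working session

There is one attempt and no reset: what is moved stays moved. The work goes in short steps, Python scripts to look and compute and a tool call to move; the robot and the scene stay as the last step left them, time stands still between calls to the robot, and variables do not carry over. Pictures are saved under pics/ and viewed, and the job is handed in when it is done.

Besides the shell and the picture viewer there is one more tool, called after "Call:" by a JSON object that holds its "fn" and its "kwargs", one argument or row to a line. apply_moves: Moves the arm, as the interface text tells. Its arguments: {"type":"object","properties":{"motion":{"type":"array","items":{"type":"array"}},"newtons":{"type":"number"}},"required":["motion"]}

```bash
ls; mkdir -p pics
cat > h.py <<'E'
import numpy as np, cv2
from plant import manip, eyes, ticket
def cal(n):
    c=eyes.calibration(n); f=192/np.tan(np.radians(c["vertical_fov"])/2)
    K=np.array([[f,0,c["cx"]],[0,f,c["cy"]],[0,0,1.]]); R=cv2.Rodrigues(np.array(c["rvec"],float))[0]
    return K,np.array(c["dist"],float),R,np.array(c["tvec"],float).ravel()
def ray(n,uv):
    K,d,R,t=cal(n); p=cv2.undistortPoints(np.array([[uv]],float),K,d).ravel()
    return -R.T@t, R.T@np.array([p[0],p[1],1.])
def onz(n,uv,z):
    o,v=ray(n,uv); return o+v*(z-o[2])/v[2]
def at(n,uv,dep):
    o,v=ray(n,uv); return o+v*dep
def proj(n,P):
    K,d,R,t=cal(n); return cv2.projectPoints(np.array(P,float).reshape(-1,1,3),cv2.Rodrigues(R)[0],t,K,d)[0].reshape(-1,2)
def cloud(n,depth):
    K,d,R,t=cal(n); v,u=np.mgrid[0:384,0:512]
    p=cv2.undistortPoints(np.stack([u.ravel(),v.ravel()],1).astype(float).reshape(-1,1,2),K,d).reshape(-1,2)
    c=np.c_[p,np.ones(len(p))]*depth.reshape(-1,1); return ((c-t)@R).reshape(384,512,3)
def tri(n1,a,n2,b):
    o1,v1=ray(n1,a);o2,v2=ray(n2,b)
    s=np.linalg.lstsq(np.c_[v1,-v2],o2-o1,rcond=None)[0]
    p,q=o1+s[0]*v1,o2+s[1]*v2; return (p+q)/2,np.linalg.norm(p-q)
def snap(tag):
    o={}
    for n in("scene","top"):
        im,de=eyes.get_image(n); np.savez(f"{tag}_{n}.npz",im=im,de=de); cv2.imwrite(f"pics/{tag}_{n}.png",cv2.resize(im,None,fx=1.5,fy=1.5,interpolation=cv2.INTER_CUBIC)); o[n]=(im,de)
    return o
def load(tag,n):
    z=np.load(f"{tag}_{n}.npz"); return z["im"],z["de"]
E
python3 - <<'E'
from h import *
snap("a"); print(manip.state())
for n in("scene","top"): print(n,eyes.calibration(n))
E
```

```text
pics
{'clock': 0.1, 'qpos': array([ 7.13316459e+01,  1.49328984e+01, -7.97919615e+00,  6.71897408e+01,
       -6.13784049e-04,  9.00004813e+01]), 'qd': array([ 0.05557236, -0.08964161,  0.21410724,  0.04261458,  0.12468706,
       -0.00302521]), 'joint_efforts': array([ 8.37248936e-04, -4.06507552e+01,  2.54527581e+01,  1.00911479e-02,
        6.23200026e-05,  2.21134556e-06]), 'tcp_pos': array([0.16784139, 0.49675794, 0.20963419]), 'ee_rot': array([[-9.47384533e-01,  3.20097226e-01, -5.58766215e-04],
       [ 3.20097714e-01,  9.47383031e-01, -1.68727828e-03],
       [-1.07274661e-05, -1.77736113e-03, -9.99998420e-01]]), 'force': array([ 0.5234515 ,  0.67645737, -0.95172709]), 'moment': array([-0.01210849, -0.05230019,  0.01237932]), 'gripper_width': 0.9949752732911776}
scene {'vertical_fov': 47.76983539541649, 'cx': 255.91529094402821, 'cy': 187.4302460991313, 'dist': array([-0.04807675,  0.        ,  0.        ,  0.        ,  0.        ]), 'rvec': array([ 1.39756604,  1.99878099, -0.95768325]), 'tvec': array([ 0.15587578, -0.19959402,  1.66183341])}
top {'vertical_fov': 43.69171984427808, 'cx': 253.66923128159794, 'cy': 187.74360094924702, 'dist': array([-0.19618926,  0.        ,  0.        ,  0.        ,  0.        ]), 'rvec': array([ 2.1102201 , -2.11245572,  0.1908663 ]), 'tvec': array([0.00964566, 0.53275487, 1.62113988])}
```

View pics/a_scene.png

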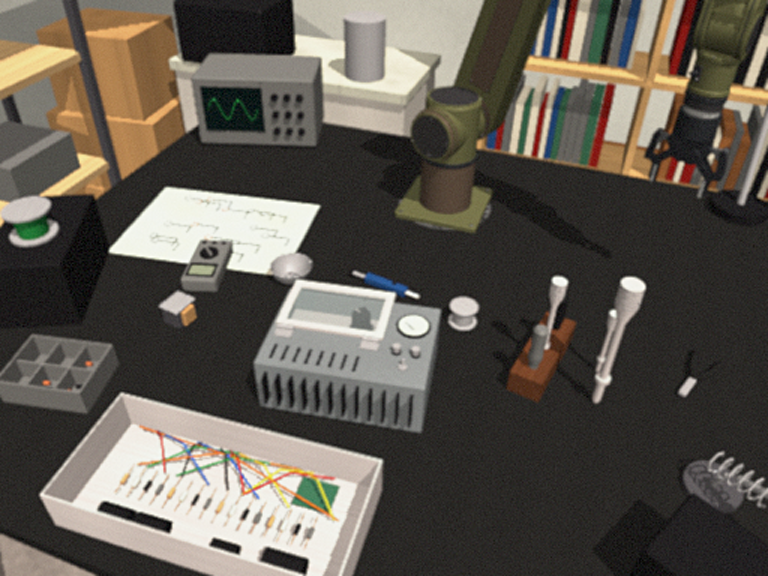

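View pics/a_top.png

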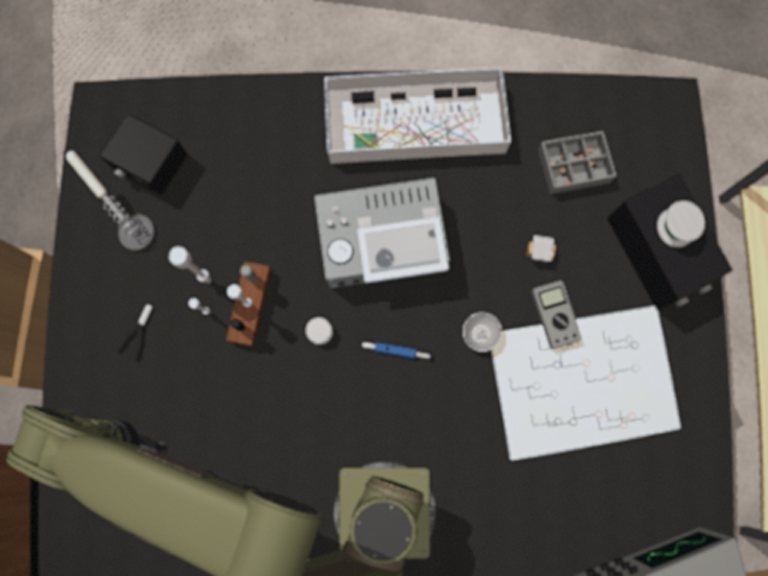

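The pictures show the unit ahead of the robot with its hatch facing it. The tool block is on the left, around top (245,300), with rod-like things near it. I'll enlarge that area and the hatch.

Run:
```python
from h import *
a,_=load("a","scene");b,_=load("a","top")
c1=cv2.resize(a[170:280,320:450],None,fx=4,fy=4,interpolation=cv2.INTER_CUBIC)
c2=cv2.resize(b[155:240,105:190],None,fx=4,fy=4,interpolation=cv2.INTER_CUBIC)
c3=cv2.resize(b[115:195,205:305],None,fx=4,fy=4,interpolation=cv2.INTER_CUBIC)
cv2.imwrite("pics/c1.png",c1);cv2.imwrite("pics/c2.png",np.hstack([c2,cv2.copyMakeBorder(c3,0,20,0,0,cv2.BORDER_CONSTANT)]))
```

```text
(no output)
```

View pics/c1.png

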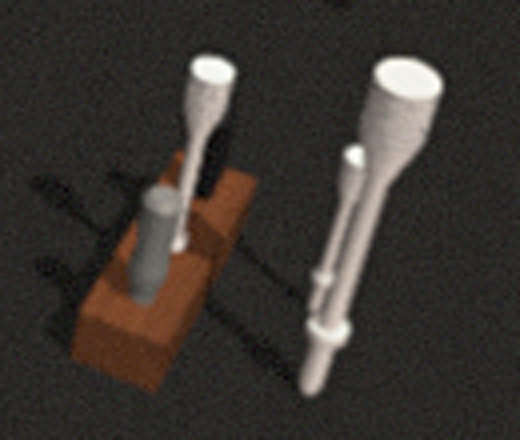

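View pics/c2.png

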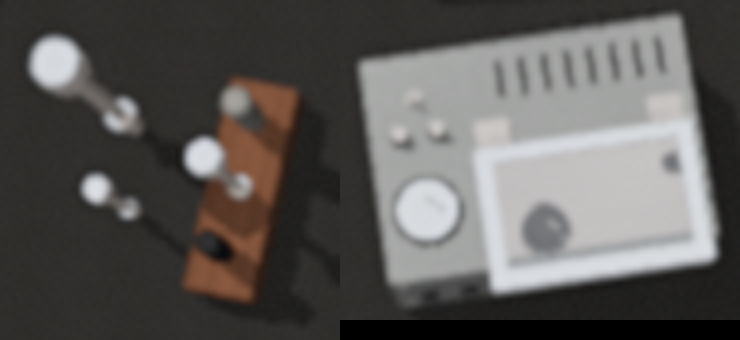

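Run:
```python
from h import *
a,da=load("a","scene");b,db=load("a","top")
p,e=tri("top",(156.2,194.2),"scene",(373,187.5)); print("rodtop tri",p*1e3,e*1e3, "z196 ray",onz("top",(156.2,194.2),.196)*1e3)
ct=cloud("top",db)
print("depth rod head",ct[194,156]*1e3,"deck",ct[130,240]*1e3)
# widths of candidates heads
hsv=cv2.cvtColor(b,cv2.COLOR_BGR2HSV)
m=((b.min(2)>170)).astype(np.uint8)
n,l,s,c=cv2.connectedComponentsWithStats(m)
for i in range(1,n):
    if s[i,4]>8 and 100<c[i][0]<320 and 100<c[i][1]<240: print(i,s[i],c[i],ct[int(c[i][1]),int(c[i][0])]*1e3)
# hatch frame
lab=[i for i in range(1,n) if s[i,4]>300 and 230<c[i][0]<310 and 110<c[i][1]<200]
for i in lab:
    cn=cv2.findContours((l==i).astype(np.uint8),cv2.RETR_EXTERNAL,cv2.CHAIN_APPROX_NONE)[0][0]
    w=np.array([onz("top",tuple(map(float,q[0])),.1165)[:2] for q in cn])*1e3
    print(cv2.minAreaRect(w.astype(np.float32)))
# deck from depth
k=np.abs(ct[...,2]-.110)<.006
mm=np.zeros_like(k); mm[110:200,200:305]=k[110:200,200:305]
P=ct[mm]; print(mm.sum(),np.median(P[:,2])*1e3,cv2.minAreaRect((P[:,:2]*1e3).astype(np.float32)))
```

```text
rodtop tri [484.73440013 321.19390152 191.6728935 ] 0.4315524810561371 z196 ray [483.91128371 320.43809608 196.        ]
depth rod head [484.22599722 320.70597257 197.83720257] deck [723.6150745   55.39309255 115.96686641]
20 [221 137   5   4  13] [222.69230769 138.23076923] [695.02837253 117.22659128 116.24117408]
21 [ 237  138   61   50 1984] [267.72883065 162.98739919] [609.15434791 -37.16352152 116.05198977]
22 [227 145   4   3  11] [228.63636364 145.90909091] [669.29703485  96.07181083 117.92174951]
23 [217 146   5   4  15] [219.06666667 147.4       ] [659.3083526  125.91763144 128.49032022]
25 [219 160  15  15 180] [226.14444444 166.9       ] [595.53160275 102.05423086 116.63863684]
26 [113 165  11  11 100] [118.21 170.04] [549.06775611 431.55686868 261.88897005]
29 [152 190   8   8  54] [155.46296296 193.74074074] [488.13523667 324.88861049 194.4561704 ]
30 [126 199   6   6  26] [128.5        201.69230769] [470.30506316 427.30869271 145.28880304]
34 [205 212  15  16 191] [211.91099476 219.65445026] [424.12954799 157.87162015  42.37356126]
36 [242 229   7   3  15] [245.13333333 229.73333333] [392.50371582  40.21712121  12.31075019]
((610.2447509765625, -36.82115936279297), (151.52621459960938, 194.2522430419922), 8.551535606384277)
3537 111.50755381251219 ((641.881103515625, 7.8784332275390625), (224.99630737304688, 281.28509521484375), 8.228266716003418)
```

Candidates for the rod in the top view are:
- large, (118,170), top at z 262
- middle, (155,194), standing in the block, top at about z 195
- small, (128,202), top at z 145

The middle one fits: it's in the block's middle hole, and its expected top is 196 mm. The crop confirms it. Next is a tighter pose for the unit and the block.

Run:
```python
from h import *
b,db=load("a","top"); a,_=load("a","scene")
print("cam",ray("top",(250,190))[0])
g=cv2.resize(b,None,fx=4,fy=4,interpolation=cv2.INTER_CUBIC)
m=(g.min(2)>150).astype(np.uint8)
n,l,s,c=cv2.connectedComponentsWithStats(m)
i=l[4*180,4*250] if l[4*180,4*250] else None
i=max([j for j in range(1,n) if 235*4<c[j][0]<300*4 and 480<c[j][1]<780],key=lambda j:s[j,4])
cn=cv2.findContours((l==i).astype(np.uint8),cv2.RETR_EXTERNAL,cv2.CHAIN_APPROX_NONE)[0][0].reshape(-1,2)
w=np.array([onz("top",((q[0]+.5)/4-.5,(q[1]+.5)/4-.5),.1165)[:2] for q in cn])*1e3
psi=np.radians(8.4)
for it in range(3):
    X=np.array([np.cos(psi),np.sin(psi)]);Y=np.array([-np.sin(psi),np.cos(psi)])
    x=w@X;y=w@Y
    f=(x<x.min()+5); ym=(y.min()+y.max())/2; f&=np.abs(y-ym)<75
    k=np.polyfit(y[f],x[f],1); 
    fl=(y>ym+85)&(np.abs(x-x.min()-60)<40); fr=(y<ym-85)&(np.abs(x-x.min()-60)<40)
    kl=np.polyfit(x[fl],y[fl],1);kr=np.polyfit(x[fr],y[fr],1)
    print(np.degrees(psi),"slopes",k[0],kl[0],kr[0]); psi-= 0.5*(k[0]*1.-(kl[0]+kr[0])/2)
xf=np.median(x[f]);yl=np.median(y[fl]);yr=np.median(y[fr])
print("psi",np.degrees(psi),"front",xf,"width",yl-yr)
R=np.array([X,Y]).T
mid=(yl+yr)/2
O=R@np.array([xf+123, mid+40]) # unit origin: hatch mid y = -40
print("unit O",O)
U=lambda x,y:O+R@np.array([x,y])
for nm,p in dict(socket=(-24,-117),knob=(-67,2),lipmid=(-123,-40)).items(): print(nm,U(*p))
# reproject check
pts=[(-103,-140,110),(-103,140,110),(95,140,110),(95,-140,110),(-24,-117,68),(-67,2,106)]
P=np.array([[*U(p[0],p[1]),p[2]] for p in pts])/1e3
for nme,im in(("top",b),("scene",a)):
    q=proj(nme,P); v=cv2.resize(im,None,fx=4,fy=4,interpolation=cv2.INTER_CUBIC)
    for t in q: cv2.drawMarker(v,tuple(int(z*4+2) for z in t),(0,0,255),0,14,1)
    x0,y0=q.min(0).astype(int)*4-40; x1,y1=q.max(0).astype(int)*4+80
    cv2.imwrite(f"pics/u_{nme}.png",v[max(0,y0):y1,x0:x1][:600,:800])
# socket through the clear hatch, knob top dark
# block
hsv=cv2.cvtColor(b,cv2.COLOR_BGR2HSV); mb=((hsv[...,0]<18)&(hsv[...,1]>90)&(hsv[...,2]>50)).astype(np.uint8)
mb[:150]=0;mb[260:]=0;mb[:,:130]=0;mb[:,200:]=0
ct=cloud("top",db); z=ct[...,2]; tb=mb.astype(bool)&(abs(z-.045)<.008)
cn=np.array([onz("top",(float(u),float(v)),.045)[:2]*1e3 for v,u in np.argwhere(tb)]).astype(np.float32)
print("block",cv2.minAreaRect(cn))
```

```text
cam [ 0.20687863 -0.01694639  1.69379141]
8.4 slopes 0.001203322474445007 0.37532987953368807 -0.0010672393662386759
13.726444778165092 slopes 0.07366236630560609 0.652084952441917 -0.09381141054168848Traceback (most recent call last):
  File "<stdin>", line 16, in <module>
    raise TypeError("expected non-empty vector for x")
TypeError: expected non-empty vector for x
```

```bash
cat > m.py <<'E'
from h import *
b,db=load("a","top"); a,_=load("a","scene")
g=cv2.resize(b,None,fx=4,fy=4,interpolation=cv2.INTER_CUBIC)
m=(g.min(2)>165).astype(np.uint8)
n,l,s,c=cv2.connectedComponentsWithStats(m)
i=max([j for j in range(1,n) if 235*4<c[j][0]<300*4 and 480<c[j][1]<780],key=lambda j:s[j,4])
cn=cv2.findContours((l==i).astype(np.uint8),cv2.RETR_EXTERNAL,cv2.CHAIN_APPROX_NONE)[0][0].reshape(-1,2)
w=np.array([onz("top",((q[0]+.5)/4-.5,(q[1]+.5)/4-.5),.1165)[:2] for q in cn])*1e3
psi=np.radians(8.34)
X=np.array([np.cos(psi),np.sin(psi)]);Y=np.array([-np.sin(psi),np.cos(psi)])
x=w@X;y=w@Y
xf0=np.percentile(x,1); fr=(y<y.min()+5)&(x>xf0+15)&(x<xf0+100); yr=np.median(y[fr])
f=(x<xf0+6)&(y>yr+15)&(y<yr+170); xf=np.median(x[f])
fl=(abs(y-yr-188)<6)&(x>xf0+15)&(x<xf0+100); yl=np.median(y[fl])
print("slopes",np.polyfit(y[f],x[f],1)[0],np.polyfit(x[fr],y[fr],1)[0],np.polyfit(x[fl],y[fl],1)[0])
R=np.array([X,Y]).T; mid=(yl+yr)/2
O=R@np.array([xf+123, mid+40])
print("front",xf,"width",yl-yr,"O",O)
U=lambda x,y:O+R@np.array([x,y])
for nm,p in dict(socket=(-24,-117),knob=(-67,2),lipmid=(-123,-40)).items(): print(nm,U(*p))
pts=[(-103,-140,110),(-103,140,110),(95,140,110),(95,-140,110),(-24,-117,68),(-67,2,106),(-123,-134,116.5),(-123,54,116.5),(0,-134,116.5)]
P=np.array([[*U(p[0],p[1]),p[2]] for p in pts])/1e3
for nme,im in(("top",b),("scene",a)):
    q=proj(nme,P); v=cv2.resize(im,None,fx=4,fy=4,interpolation=cv2.INTER_CUBIC)
    for t in q: cv2.drawMarker(v,tuple(int(z*4+2) for z in t),(0,0,255),0,14,1)
    x0,y0=q.min(0).astype(int)*4-40; x1,y1=q.max(0).astype(int)*4+80
    cv2.imwrite(f"pics/u_{nme}.png",v[max(0,y0):y1,x0:x1][:600,:800])
hsv=cv2.cvtColor(b,cv2.COLOR_BGR2HSV); mb=((hsv[...,0]<18)&(hsv[...,1]>90)&(hsv[...,2]>50)).astype(np.uint8)
mb[:150]=0;mb[260:]=0;mb[:,:130]=0;mb[:,200:]=0
z=cloud("top",db)[...,2]; tb=mb.astype(bool)&(abs(z-.045)<.008)
cn=np.array([onz("top",(float(u),float(v)),.045)[:2]*1e3 for v,u in np.argwhere(tb)]).astype(np.float32)
print("block",cv2.minAreaRect(cn))
E
python3 m.py
```

```text
slopes -0.005324337462035596 -0.002276508585841014 0.05902695989997327
front 522.804145328389 width 193.63559960849233 O [651.33051692   9.38729985]
socket [ 644.55481974 -109.85652568]
knob [584.74896347   1.64800139]
lipmid [535.43314982 -48.03047005]
block ((485.3791198730469, 321.1014709472656), (64.4810791015625, 192.3379364013672), 78.66409301757812)
```

View pics/u_top.png

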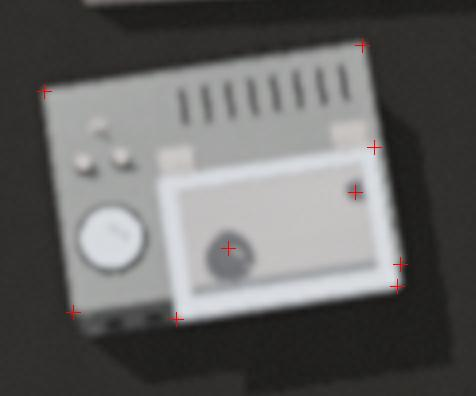

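View pics/u_scene.png

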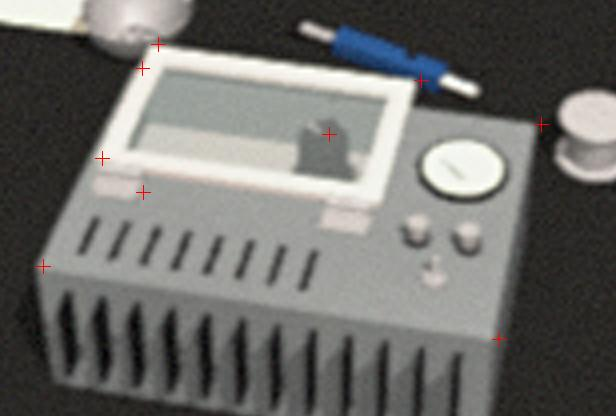

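The projected unit corners, socket and knob match the picture to within 2–3 mm.

My plan:
1. Grip the rod by its head from above and pull it out.
2. Use the slanted rod in the y-z plane to lever the hatch's right lip corner up.
3. Swing the hatch back, turn the rod upright against it, and lower it into the socket.

First a pose helper.

```bash
cat >> h.py <<'E'
from scipy.spatial.transform import Rotation as Ro
PSI=np.radians(8.34); O=np.array([.65133,.00939])
RU=np.array([[np.cos(PSI),-np.sin(PSI),0],[np.sin(PSI),np.cos(PSI),0],[0,0,1]])
def U(x,y,z): # unit mm -> world m
    return np.r_[O,0]+RU@np.array([x,y,z])/1e3
def toU(p): return RU.T@(np.array(p)-np.r_[O,0])*1e3
def Rdown(alpha=0.,lean=0.):
    # tool z down, tool y along +unit y, then turned about unit x by alpha deg (+: foot swings to +y), lean about unit y
    B=np.array([[-1,0,0],[0,1,0],[0,0,-1.]])
    return RU@Ro.from_euler('y',lean,degrees=True).as_matrix()@Ro.from_euler('x',alpha,degrees=True).as_matrix()@B
def rel(P,Rt):
    s=manip.state(); R0=np.array(s["ee_rot"]);p0=np.array(s["tcp_pos"])
    return R0.T@(np.array(P)-p0)*100, Ro.from_matrix(R0.T@Rt).as_rotvec(degrees=True)
def show(P,Rt,n=1):
    t,r=rel(P,Rt)
    for i in range(1,n+1): print(np.round(t*i/n,2).tolist(),np.round(r*i/n,1).tolist())
def st():
    s=manip.state(); print("t",round(s["clock"],2),"q",np.round(s["qpos"],1),"tcp",np.round(np.array(s["tcp_pos"])*1e3,1),"unit",np.round(toU(s["tcp_pos"]),1),"F",np.round(s["force"],1),"M",np.round(s["moment"],2),"w",round(s["gripper_width"],3))
    return s
E
python3 - <<'E'
from h import *
st(); print(Rdown().round(2).tolist(), U(-24,-117,68),onz("top",(321,221),.036))
show([.4847,.321,.30],Rdown(),9); show([.4847,.321,.30],Rdown()@np.diag([-1,-1,1]))
E
```

```text
t 0.1 q [71.3 14.9 -8.  67.2 -0.  90. ] tcp [167.8 496.8 209.6] unit [-407.7  552.3  209.6] F [ 0.5  0.7 -1. ] M [-0.01 -0.05  0.01] w 0.995
[[-0.99, -0.15, 0.0], [-0.15, 0.99, 0.0], [0.0, 0.0, -1.0]] [ 0.6445543  -0.10985383  0.068     ] [ 0.41706322 -0.22576314  0.036     ]
[-3.96, -0.72, -1.0] [-0.0, -0.0, -3.0]
[-7.92, -1.45, -2.01] [-0.0, -0.0, -6.0]
[-11.88, -2.17, -3.01] [-0.0, -0.0, -9.0]
[-15.84, -2.9, -4.01] [-0.0, -0.0, -12.0]
[-19.8, -3.62, -5.01] [-0.1, -0.0, -15.0]
[-23.76, -4.35, -6.02] [-0.1, -0.0, -18.0]
[-27.72, -5.07, -7.02] [-0.1, -0.0, -21.0]
[-31.68, -5.8, -8.02] [-0.1, -0.0, -24.0]
[-35.64, -6.52, -9.02] [-0.1, -0.0, -27.0]
[-35.64, -6.52, -9.02] [-0.0, 0.1, 153.0]
```

Call:
{"fn": "apply_moves", "kwargs": {
  "motion": [
    [[-2,-0.4,-3],[0,0,-1.5],0.4],
    [[-5,-1,-5.5],[0,0,-4],0.4],
    [[-9,-1.7,-7.5],[0,0,-7],0.4],
    [[-13.5,-2.5,-9],[0,0,-10.5],0.4],
    [[-18,-3.3,-9],[0,0,-14],0.4],
    [[-22.5,-4.1,-9],[0,0,-17],0.4],
    [[-27,-5,-9],[0,0,-20.5],0.4],
    [[-31,-5.7,-9],[0,0,-24],0.4],
    [[-34,-6.2,-9],[0,0,-26],0.4],
    [[-35.64,-6.5,-9],[0,0,-27],0.4],
    [[-35.64,-6.52,-9],[0,0,-27],0.4],
    [[-35.64,-6.52,-9],[0,0,-27],0.4]
  ]
}}

```text
clock: 1.3
tcp_pos: [0.4843, 0.3209, 0.2992]
ee_rot: [[-0.99, -0.144, -0.002], [-0.144, 0.99, -0.002], [0.002, -0.002, -1.0]]
force: [0.8, 0.2, -0.1]
gripper_width: 0.6
```

Run:
```python
from h import *
st(); show([.4847,.321,.215],Rdown()); show([.4847,.321,.165],Rdown())
```

```text
t 1.3 q [33.5 19.8 12.2 82.6 -0.  25.3] tcp [484.3 320.9 299.2] unit [-120.1  332.4  299.2] F [ 0.8  0.2 -0.1] M [-0.01  0.08  0.06] w 0.6
[-0.06, 0.02, 8.42] [-0.1, -0.1, -0.1]
[-0.07, 0.03, 13.42] [-0.1, -0.1, -0.1]
```

Call:
{"fn": "apply_moves", "kwargs": {
  "motion": [
    [[0,0,3],[0,0,0],0.4],
    [[-0.05,0.02,6.5],[0,0,0],0.4],
    [[-0.06,0.02,9],[0,0,0],0.4],
    [[-0.06,0.02,11],[0,0,0],0.4],
    [[-0.06,0.02,12.5],[0,0,0],0.4],
    [[-0.06,0.02,13.4],[0,0,0],0.4],
    [[-0.06,0.02,13.4],[0,0,0],0.4]
  ]
}}

```text
clock: 2.0
tcp_pos: [0.4829, 0.3209, 0.1641]
ee_rot: [[-0.989, -0.145, -0.004], [-0.145, 0.989, -0.003], [0.005, -0.003, -1.0]]
force: [0.3, 0.5, 0.4]
gripper_width: 0.598
```

Run:
```python
from h import *
st(); o=snap("b")
a=o["scene"][0];b=o["top"][0]
c1=cv2.resize(a[150:280,320:450],None,fx=3,fy=3,interpolation=cv2.INTER_CUBIC)
c2=cv2.resize(b[130:260,95:225],None,fx=3,fy=3,interpolation=cv2.INTER_CUBIC)
cv2.imwrite("pics/b_c.png",np.hstack([c1,c2]))
```

```text
t 2.0 q [33.6 21.8 -4.9 63.7 -0.  25.3] tcp [482.9 320.9 164.1] unit [-121.5  332.7  164.1] F [0.3 0.5 0.4] M [ 0.02  0.01 -0.01] w 0.598
```

View pics/b_c.png

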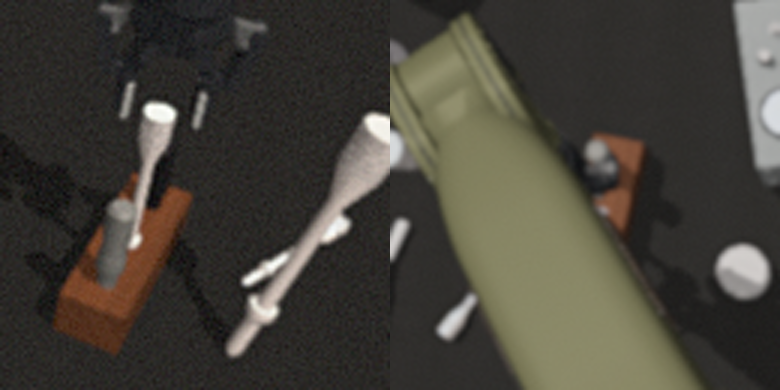

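View pics/b_scene.png

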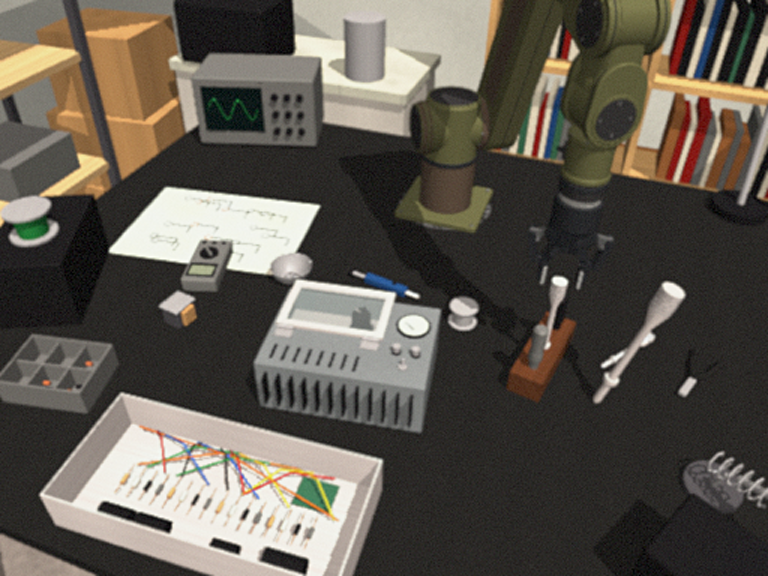

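View pics/b_top.png

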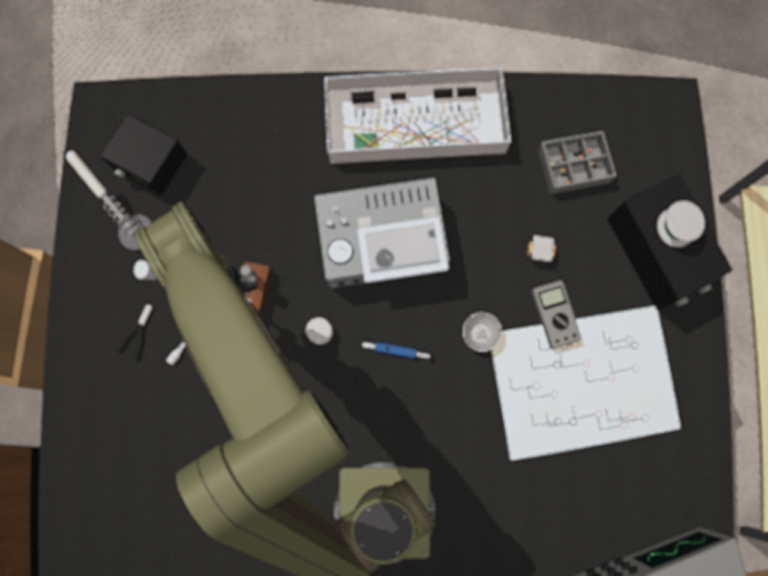

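The two spare rods stood loose on their tips and are toppling. The wrist force stayed near zero and the gripper was well clear of them. Carrying on with the grasp, corrected by 2 mm.

Call:
{"fn": "apply_moves", "kwargs": {
  "motion": [
    [[-0.2,0,-0.1],[0,0,0],0.4],
    [[-0.2,0,-0.1],[0,0,0],0.4],
    [[-0.2,0,-0.1],[0,0,0],0.75],
    [[-0.2,0,-0.1],[0,0,0],0.85],
    [[-0.2,0,-0.1],[0,0,0],0.85],
    [[-0.2,0,-0.1],[0,0,0],0.85],
    [[-0.2,0,-0.1],[0,0,0],0.85]
  ],
  "newtons": 90
}}

```text
clock: 2.8
tcp_pos: [0.4869, 0.322, 0.1677]
ee_rot: [[-0.989, -0.145, -0.0], [-0.145, 0.989, -0.001], [0.0, -0.001, -1.0]]
force: [-0.2, -1.3, 5.5]
gripper_width: 0.252
```

Run:
```python
from h import *
st(); o=snap("c")
a=o["scene"][0];b=o["top"][0]
c1=cv2.resize(a[150:280,320:450],None,fx=4,fy=4,interpolation=cv2.INTER_CUBIC)
cv2.imwrite("pics/c_c.png",c1)
```

```text
t 2.8 q [33.5 21.8 -4.2 64.  -0.  25.2] tcp [486.9 322.  167.7] unit [-117.3  333.1  167.7] F [-0.2 -1.3  5.5] M [-0.09  0.04 -0.04] w 0.252
```

View pics/c_c.png

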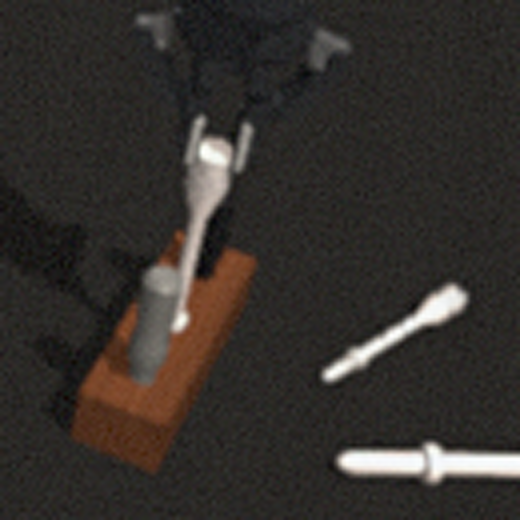

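Call:
{"fn": "apply_moves", "kwargs": {
  "motion": [
    [[0,0,-0.5],[0,0,0],0.85],
    [[0,0,-1.5],[0,0,0],0.85],
    [[0,0,-2.5],[0,0,0],0.85],
    [[0,0,-2.5],[0,0,0],0.85]
  ]
}}

```text
clock: 3.3
tcp_pos: [0.4879, 0.3226, 0.1946]
ee_rot: [[-0.989, -0.145, 0.002], [-0.145, 0.989, 0.001], [-0.003, 0.001, -1.0]]
force: [0.0, -0.1, 0.1]
gripper_width: 0.249
```

Run:
```python
from h import *
st(); o=snap("d")
a=o["scene"][0];b=o["top"][0]
c1=cv2.resize(a[130:260,320:450],None,fx=4,fy=4,interpolation=cv2.INTER_CUBIC)
cv2.imwrite("pics/d_c.png",c1)
```

```text
t 3.3 q [33.5 21.1 -1.3 67.5 -0.  25.2] tcp [487.9 322.6 194.6] unit [-116.3  333.6  194.6] F [ 0.  -0.1  0.1] M [ 0.04  0.01 -0.02] w 0.249
```

View pics/d_c.png

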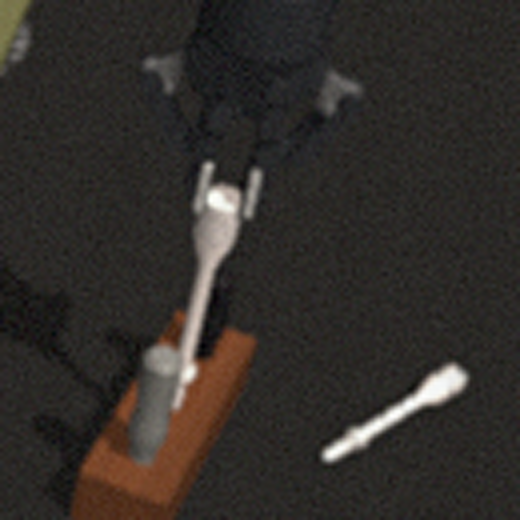

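Lifted clear: the pin shows above the block. Next I raise it and measure the rod relative to the tool.

Call:
{"fn": "apply_moves", "kwargs": {
  "motion": [
    [[0,0,-3],[0,0,0],0.85],
    [[0,0,-7],[0,0,0],0.85],
    [[0,0,-11],[0,0,0],0.85],
    [[0,0,-14],[0,0,0],0.85],
    [[0,0,-16.5],[0,0,0],0.85],
    [[0,0,-16.5],[0,0,0],0.85]
  ]
}}

```text
clock: 4.0
tcp_pos: [0.4883, 0.3231, 0.3616]
ee_rot: [[-0.989, -0.145, 0.006], [-0.145, 0.989, 0.003], [-0.006, 0.002, -1.0]]
force: [-0.4, 0.2, -1.3]
gripper_width: 0.245
```

Run:
```python
from h import *
st(); 
b,_=load("a","top")
print("sucker",toU(onz("top",(395/1.5,350/1.5),.01)),"bowl",toU(onz("top",(482/1.5,332/1.5),.03)),"meter",toU(onz("top",(371,210),.03)),"trafo",toU(onz("top",(361,165),.04)))
d=Rdown(45)[:,2]; print("d unit",RU.T@d)
for x,z in((-165,180),(-165,85),(-116,85)):
    C=U(x,-134,z); T=C-.074*d; print(T*1e3, np.hypot(*T[:2])); show(T,Rdown(45))
show(U(-24-100,-117,360),Rdown(0))
```

```text
t 4.0 q [33.5 20.5 22.6 91.7 -0.  25.2] tcp [488.3 323.1 361.6] unit [-115.8  334.   361.6] F [-0.4  0.2 -1.3] M [0.01 0.05 0.04] w 0.245
sucker [-276.00774767    6.3277523    10.        ] bowl [-266.5912209  -200.50825742   30.        ] meter [-253.71231954 -382.63714429   30.        ] trafo [ -89.49032213 -375.29604792   40.        ]
d unit [-1.12248755e-17  7.07106781e-01 -7.07106781e-01]
[ 515.10092353 -198.89821476  232.32590181] 0.5521679647170918
[4.98, -52.07, 12.77] [-44.9, 0.4, 0.1]
[ 515.10092353 -198.89821476  137.32590181] 0.5521679647170918
[5.05, -52.09, 22.27] [-44.9, 0.4, 0.1]
[ 563.58273718 -191.79091249  137.32590181] 0.5953228164291734
[0.15, -52.09, 22.3] [-44.9, 0.4, 0.1]
[0.8, -45.1, 0.04] [0.1, 0.4, -0.0]
```

Call:
{"fn": "apply_moves", "kwargs": {
  "motion": [
    [[0.3,-1,0],[0,0,0],0.85],
    [[1,-4,0],[0,0,0],0.85],
    [[1.5,-8,0],[0,0,0],0.85],
    [[2,-12.5,0],[0,0,0],0.85],
    [[3,-17,0],[0,0,0],0.85],
    [[3.5,-21.5,0],[0,0,0],0.85],
    [[4,-26,0],[0,0,0],0.85],
    [[5,-30.5,0],[0,0,0],0.85],
    [[5,-35,0],[0,0,0],0.85],
    [[5,-39.5,0],[0,0,0],0.85],
    [[5,-44,0],[0,0,0],0.85],
    [[5,-47,0],[0,0,0],0.85]
  ]
}}

```text
clock: 5.2
tcp_pos: [0.5053, -0.1523, 0.358]
ee_rot: [[-0.99, -0.142, 0.003], [-0.142, 0.99, 0.003], [-0.003, 0.003, -1.0]]
force: [0.6, 1.1, -0.5]
gripper_width: 0.25
```

Call:
{"fn": "apply_moves", "kwargs": {
  "motion": [
    [[0,-1,0],[0,0,0],0.85],
    [[0,-1.3,0],[0,0,0],0.85]
  ]
}}

```text
clock: 5.4
tcp_pos: [0.5059, -0.1662, 0.356]
ee_rot: [[-0.99, -0.14, -0.001], [-0.14, 0.99, 0.005], [0.0, 0.005, -1.0]]
force: [-0.7, -0.1, -0.5]
gripper_width: 0.246
```

Run:
```python
from h import *
s=st(); o=snap("e")
a=o["scene"][0];b=o["top"][0]
T=np.array(s["tcp_pos"]);d=np.array(s["ee_rot"])[:,2]
L=[]
for n,im in(("scene",a),("top",b)):
    q=proj(n,[T,T+.16*d,T-.031*d]); print(n,q.round(1).tolist())
    c=q.mean(0).astype(int); x0,y0=max(0,c[0]-48),max(0,c[1]-64)
    v=cv2.resize(im[y0:y0+128,x0:x0+96],None,fx=4,fy=4,interpolation=cv2.INTER_CUBIC); print(x0,y0)
    L.append(v)
cv2.imwrite("pics/e_c.png",np.hstack(L))
```

```text
t 5.4 q [-18.3  15.   13.7  88.9   0.2 -26.4] tcp [ 505.9 -166.2  356. ] unit [-169.4 -152.7  356. ] F [-0.7 -0.1 -0.5] M [ 0.03  0.04 -0.02] w 0.246
scene [[191.6, 100.1], [196.1, 152.3], [190.6, 89.0]]
144 49
top [[313.2, 176.2], [307.6, 187.2], [314.4, 173.7]]
263 115
```

View pics/e_c.png

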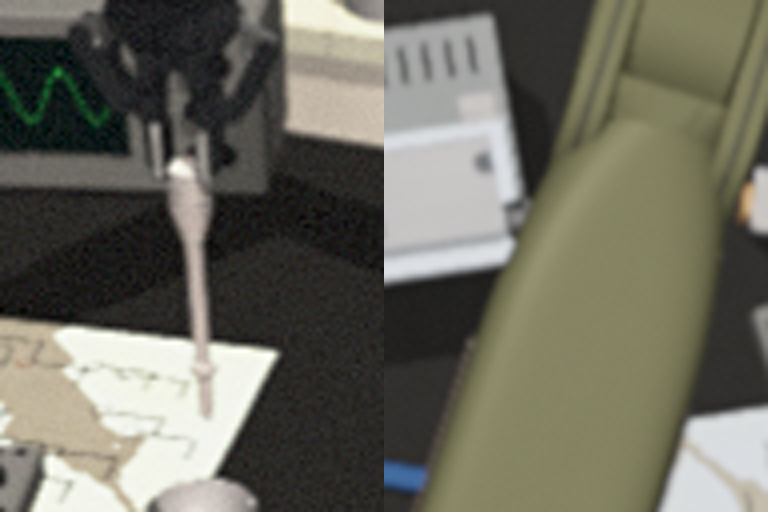

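Run:
```python
from h import *
d=Rdown(45)[:,2]
show(U(-165,-134,180)-.074*d,Rdown(45),9)
```

```text
[-0.04, -0.4, 1.38] [-5.0, 0.0, -0.0]
[-0.08, -0.79, 2.77] [-9.9, 0.0, -0.0]
[-0.12, -1.19, 4.15] [-14.9, 0.0, -0.0]
[-0.16, -1.59, 5.54] [-19.9, 0.1, -0.1]
[-0.2, -1.99, 6.92] [-24.9, 0.1, -0.1]
[-0.24, -2.38, 8.31] [-29.8, 0.1, -0.1]
[-0.28, -2.78, 9.69] [-34.8, 0.1, -0.1]
[-0.32, -3.18, 11.08] [-39.8, 0.1, -0.1]
[-0.36, -3.58, 12.46] [-44.7, 0.1, -0.1]
```

Call:
{"fn": "apply_moves", "kwargs": {
  "motion": [
    [[0,-0.2,0.7],[-2.5,0,0],0.85],
    [[0,-0.8,2.5],[-8,0,0],0.85],
    [[-0.1,-1.2,4.2],[-14,0,0],0.85],
    [[-0.15,-1.6,5.6],[-20,0,0],0.85],
    [[-0.2,-2,7],[-25,0,0],0.85],
    [[-0.25,-2.4,8.4],[-30,0,0],0.85],
    [[-0.3,-2.8,9.7],[-35,0,0],0.85],
    [[-0.35,-3.2,11.1],[-40,0,0],0.85],
    [[-0.4,-3.6,12.5],[-44.7,0,0],0.85],
    [[-0.4,-3.6,12.5],[-44.7,0,0],0.85]
  ]
}}

```text
clock: 6.5
tcp_pos: [0.5149, -0.1989, 0.2265]
ee_rot: [[-0.99, -0.096, -0.105], [-0.142, 0.697, 0.703], [0.006, 0.711, -0.703]]
force: [0.5, 0.1, -1.4]
gripper_width: 0.251
```

Run:
```python
from h import *
st(); o=snap("f")
a=o["scene"][0];b=o["top"][0]
cv2.imwrite("pics/f_c.png",np.hstack([cv2.resize(a[90:230,130:260],None,fx=3,fy=3,interpolation=cv2.INTER_CUBIC),cv2.resize(b[110:250,220:350],None,fx=3,fy=3,interpolation=cv2.INTER_CUBIC)]))
s=manip.state();T=np.array(s["tcp_pos"]);d=np.array(s["ee_rot"])[:,2]
for n in("scene","top"): print(proj(n,[T,T+.16*d,T-.031*d]).round(1).tolist())
d=Rdown(45)[:,2]
for x,z in((-165,85),(-116,85)): show(U(x,-134,z)-.074*d,Rdown(45))
```

```text
t 6.5 q [-38.6  43.6  25.  108.   29.  -56.3] tcp [ 514.9 -198.9  226.5] unit [-165.2 -186.3  226.5] F [ 0.5  0.1 -1.4] M [-0.84 -0.15 -0.01] w 0.251
[[182.9, 141.0], [224.0, 179.4], [174.5, 133.2]]
[[319.0, 181.7], [281.8, 193.5], [326.8, 179.3]]
[0.08, -6.73, 6.62] [-0.0, 0.1, -0.1]
[-4.82, -6.72, 6.62] [-0.0, 0.1, -0.1]
```

View pics/f_c.png

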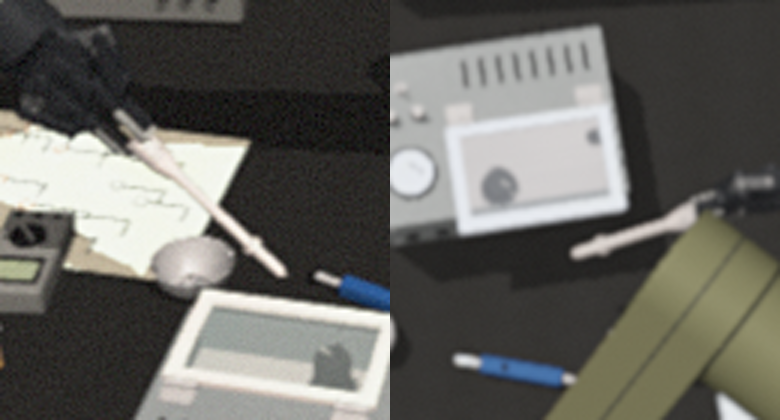

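The rod slants toward the lip. Its foot is at scene (224,180.7) and top (281.7,194.7), against predictions of (224,179.4) and (281.8,193.5).

Run:
```python
from h import *
s=manip.state();T=np.array(s["tcp_pos"]);R=np.array(s["ee_rot"])
p,e=tri("scene",(224,180.7),"top",(281.7,194.7)); print(toU(p),toU(T+.16*R[:,2]),e, "tool frame foot mm",R.T@(p-T)*1e3)
```

```text
[-166.45440677  -72.67423363  111.73857494] [-163.92410227  -72.4182175   118.4882182 ] 0.0013929725947812999 tool frame foot mm [  2.53097228  -4.95503555 164.58993151]
```

Call:
{"fn": "apply_moves", "kwargs": {
  "motion": [
    [[0,-1.5,1.5],[0,0,0],0.85],
    [[0,-3.5,3.5],[0,0,0],0.85],
    [[0,-5.5,5.5],[0,0,0],0.85],
    [[0,-6.7,6.6],[0,0,0],0.85],
    [[-0.5,-6.7,6.6],[0,0,0],0.85],
    [[-1.7,-6.7,6.6],[0,0,0],0.85],
    [[-3.2,-6.7,6.6],[0,0,0],0.85],
    [[-3.8,-6.7,6.6],[0,0,0],0.85],
    [[-3.8,-6.7,6.6],[0,0,0],0.85]
  ]
}}

```text
clock: 7.5
tcp_pos: [0.5549, -0.1927, 0.1397]
ee_rot: [[-0.989, -0.105, -0.1], [-0.145, 0.702, 0.697], [-0.003, 0.705, -0.71]]
force: [-1.1, 0.4, -0.6]
gripper_width: 0.244
```

Run:
```python
from h import *
st(); o=snap("g")
a=o["scene"][0];b=o["top"][0]
cv2.imwrite("pics/g_c.png",np.hstack([cv2.resize(a[110:250,130:260],None,fx=3,fy=3,interpolation=cv2.INTER_CUBIC),cv2.resize(b[110:250,220:350],None,fx=3,fy=3,interpolation=cv2.INTER_CUBIC)]))
d=Rdown(45)[:,2]
for x,z in((-114,85),(-114,105)): show(U(x,-134,z)-.074*d,Rdown(45))
```

```text
t 7.5 q [-36.2  48.5  22.7  99.   30.3 -54.3] tcp [ 554.9 -192.7  139.7] unit [-124.7 -185.9  139.7] F [-1.1  0.4 -0.6] M [-0.8  -0.14  0.  ] w 0.244
[-1.2, -0.13, 0.1] [-0.1, 0.1, 0.0]
[-1.2, 1.29, -1.32] [-0.1, 0.1, 0.0]
```

View pics/g_c.png

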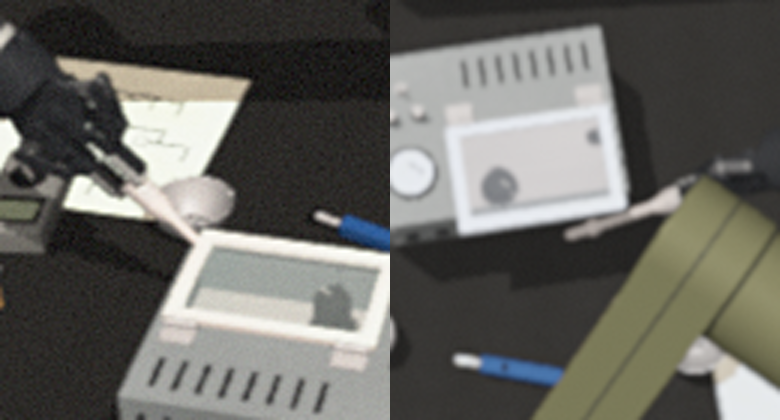

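```bash
cat > lift.py <<'E'
from h import *
import sys
st()
d=Rdown(45)[:,2]
for th in eval(sys.argv[1]):
    t=np.radians(th); rho=115-3*min(1,th/30)
    x=-rho*np.cos(t)-6*np.sin(t)+1.5; z=110.5+rho*np.sin(t)-6.5*np.cos(t)
    tt,r=rel(U(x,-134,z)-.074*d,Rdown(45)); print(th,np.round(tt,2).tolist(),np.round(r,1))
E
python3 lift.py "[0,4,8,12,16,20,25,30]"
```

```text
t 7.6 q [-36.3  48.5  22.6  99.   30.2 -54.3] tcp [ 553.7 -193.1  138.9] unit [-126.  -186.1  138.9] F [ 0.9  0.1 -0.8] M [-0.77 -0.09  0.04] w 0.249
0 [-1.25, 1.22, -1.24] [-0.1  0.1  0. ]
4 [-1.28, 1.78, -1.81] [-0.1  0.1  0. ]
8 [-1.36, 2.34, -2.38] [-0.1  0.1  0. ]
12 [-1.5, 2.89, -2.93] [-0.1  0.1  0. ]
16 [-1.69, 3.44, -3.48] [-0.1  0.1  0. ]
20 [-1.93, 3.97, -4.01] [-0.1  0.1  0. ]
25 [-2.31, 4.61, -4.66] [-0.1  0.1  0. ]
30 [-2.76, 5.23, -5.27] [-0.1  0.1  0. ]
```

Call:
{"fn": "apply_moves", "kwargs": {
  "motion": [
    [[-0.8,0,0],[0,0,0],0.85],
    [[-1.2,0,0],[0,0,0],0.85],
    [[-1.2,0.5,-0.5],[0,0,0],0.85],
    [[-1.25,1,-1],[0,0,0],0.85],
    [[-1.25,1.3,-1.3],[0,0,0],0.85],
    [[-1.3,1.8,-1.8],[0,0,0],0.85],
    [[-1.35,2.35,-2.4],[0,0,0],0.85],
    [[-1.5,2.9,-2.9],[0,0,0],0.85],
    [[-1.5,2.9,-2.9],[0,0,0],0.85]
  ]
}}

```text
clock: 8.5
tcp_pos: [0.569, -0.1912, 0.1813]
ee_rot: [[-0.99, -0.104, -0.099], [-0.144, 0.702, 0.697], [-0.003, 0.704, -0.71]]
force: [0.8, -0.8, -2.5]
gripper_width: 0.25
```

```bash
python3 lift.py "[12,16,20,24,28,32,36,40,44,48]"
python3 - <<'E'
from h import *
o=snap("i")
a=o["scene"][0];b=o["top"][0]
cv2.imwrite("pics/i_c.png",np.hstack([cv2.resize(a[110:250,130:260],None,fx=3,fy=3,interpolation=cv2.INTER_CUBIC),cv2.resize(b[110:250,220:350],None,fx=3,fy=3,interpolation=cv2.INTER_CUBIC)]))
E
```

```text
t 8.5 q [-35.4  48.4  29.  104.9  30.7 -53.5] tcp [ 569.  -191.2  181.3] unit [-110.5 -186.5  181.3] F [ 0.8 -0.8 -2.5] M [-1.23 -0.15  0.01] w 0.25
12 [0.05, -0.07, 0.09] [-0.2  0.2  0.1]
16 [-0.14, 0.47, -0.45] [-0.2  0.2  0.1]
20 [-0.38, 1.0, -0.99] [-0.2  0.2  0.1]
24 [-0.68, 1.52, -1.51] [-0.2  0.2  0.1]
28 [-1.02, 2.02, -2.01] [-0.2  0.2  0.1]
32 [-1.4, 2.5, -2.5] [-0.2  0.2  0.1]
36 [-1.8, 2.98, -2.97] [-0.2  0.2  0.1]
40 [-2.25, 3.43, -3.43] [-0.2  0.2  0.1]
44 [-2.75, 3.86, -3.86] [-0.2  0.2  0.1]
48 [-3.28, 4.27, -4.27] [-0.2  0.2  0.1]
```

View pics/i_c.png

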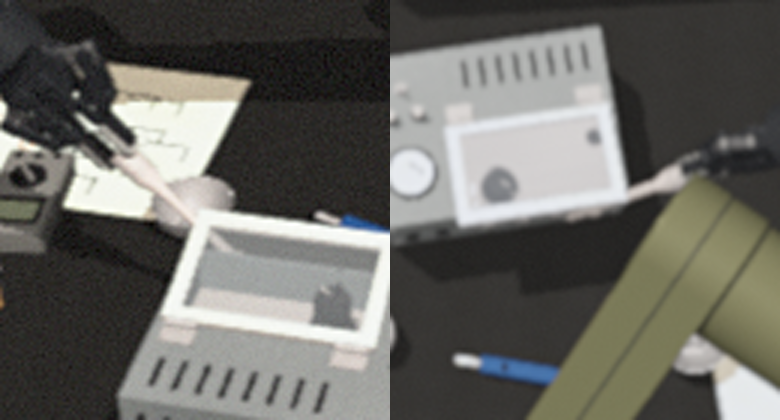

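The hatch is rising on the rod, with a load of about 2 N. I'll carry on along the arc.

Call:
{"fn": "apply_moves", "kwargs": {
  "motion": [
    [[-0.1,0.4,-0.4],[0,0,0],0.85],
    [[-0.4,1,-1],[0,0,0],0.85],
    [[-0.7,1.5,-1.5],[0,0,0],0.85],
    [[-1,2,-2],[0,0,0],0.85],
    [[-1.4,2.5,-2.5],[0,0,0],0.85],
    [[-1.8,3,-3],[0,0,0],0.85],
    [[-2.25,3.4,-3.4],[0,0,0],0.85],
    [[-2.75,3.85,-3.85],[0,0,0],0.85],
    [[-3.3,4.3,-4.3],[0,0,0],0.85],
    [[-3.3,4.3,-4.3],[0,0,0],0.85]
  ]
}}

```text
clock: 9.6
tcp_pos: [0.6019, -0.1857, 0.242]
ee_rot: [[-0.99, -0.105, -0.099], [-0.144, 0.702, 0.698], [-0.003, 0.705, -0.71]]
force: [-0.5, -0.2, -1.6]
gripper_width: 0.247
```

```bash
python3 lift.py "[48,52,56,60,64,68,72,76,80]"
python3 - <<'E'
from h import *
o=snap("j")
a=o["scene"][0];b=o["top"][0]
cv2.imwrite("pics/j_c.png",np.hstack([cv2.resize(a[90:250,130:260],None,fx=3,fy=3,interpolation=cv2.INTER_CUBIC),cv2.resize(b[90:250,220:350],None,fx=3,fy=3,interpolation=cv2.INTER_CUBIC)]))
E
```

```text
t 9.6 q [-33.7  50.9  43.4 115.9  31.7 -51.8] tcp [ 601.9 -185.7  242. ] unit [ -77.2 -185.9  242. ] F [-0.5 -0.2 -1.6] M [-0.97  0.04  0.14] w 0.247
48 [0.07, -0.05, -0.01] [-0.2  0.2  0.1]
52 [-0.5, 0.33, -0.39] [-0.2  0.2  0.1]
56 [-1.11, 0.67, -0.74] [-0.2  0.2  0.1]
60 [-1.75, 0.99, -1.06] [-0.2  0.2  0.1]
64 [-2.43, 1.28, -1.35] [-0.2  0.2  0.1]
68 [-3.12, 1.53, -1.6] [-0.2  0.2  0.1]
72 [-3.85, 1.75, -1.82] [-0.2  0.2  0.1]
76 [-4.59, 1.93, -2.0] [-0.2  0.2  0.1]
80 [-5.34, 2.07, -2.15] [-0.2  0.2  0.1]
```

View pics/j_c.png

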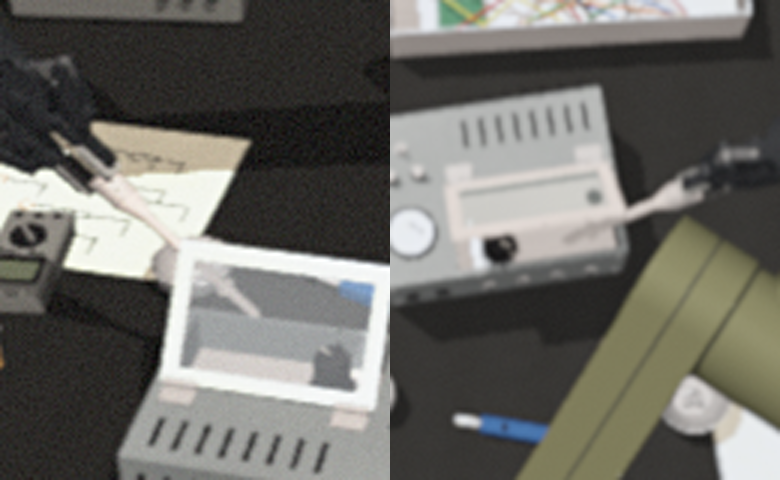

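q4 is nearing its limit, so I'll reduce the rod's slant while finishing the arc.

```bash
cat > lift2.py <<'E'
from h import *
import sys
st()
for th,al in eval(sys.argv[1]):
    t=np.radians(th); rho=112
    x=-rho*np.cos(t)-6*np.sin(t)+1.5; z=110.5+rho*np.sin(t)-6.5*np.cos(t)
    d=Rdown(al)[:,2]
    tt,r=rel(U(x,-134,z)-.074*d,Rdown(al)); print(th,np.round(tt,2).tolist(),np.round(r,1).tolist())
E
python3 lift2.py "[(48,44),(51,41),(54,38),(57,35),(60,32),(64,29),(68,26),(72,23),(76,20),(80,17)]"
```

```text
t 9.7 q [-33.7  50.9  43.2 115.9  31.6 -51.8] tcp [ 601.2 -185.9  241. ] unit [ -77.9 -185.9  241. ] F [-1.2 -0.8 -2.4] M [-0.9   0.04  0.18] w 0.25
48 [-0.0, 0.15, -0.08] [0.8, 0.1, 0.0]
51 [-0.43, 0.82, -0.35] [3.8, 0.1, 0.0]
54 [-0.88, 1.48, -0.58] [6.8, 0.1, 0.0]
57 [-1.34, 2.11, -0.78] [9.8, 0.1, 0.0]
60 [-1.83, 2.73, -0.94] [12.8, 0.1, 0.0]
64 [-2.5, 3.39, -1.13] [15.8, 0.1, 0.0]
68 [-3.2, 4.02, -1.27] [18.8, 0.1, 0.0]
72 [-3.92, 4.6, -1.36] [21.8, 0.1, 0.0]
76 [-4.66, 5.13, -1.39] [24.8, 0.1, 0.0]
80 [-5.41, 5.63, -1.36] [27.8, 0.1, 0.0]
```

Call:
{"fn": "apply_moves", "kwargs": {
  "motion": [
    [[-0.1,0.3,-0.2],[1.5,0,0],0.85],
    [[-0.4,0.8,-0.35],[3.8,0,0],0.85],
    [[-0.9,1.5,-0.6],[6.8,0,0],0.85],
    [[-1.35,2.1,-0.8],[9.8,0,0],0.85],
    [[-1.8,2.7,-0.95],[12.8,0,0],0.85],
    [[-2.5,3.4,-1.15],[15.8,0,0],0.85],
    [[-3.2,4,-1.3],[18.8,0,0],0.85],
    [[-3.2,4,-1.3],[18.8,0,0],0.85]
  ]
}}

```text
clock: 10.5
tcp_pos: [0.6306, -0.1598, 0.2819]
ee_rot: [[-0.989, -0.135, -0.058], [-0.147, 0.889, 0.433], [-0.006, 0.437, -0.899]]
force: [-1.1, 0.7, -0.7]
gripper_width: 0.247
```

```bash
python3 lift2.py "[(68,26),(71,23),(74,20),(77,17),(80,14)]"
python3 - <<'E'
from h import *
o=snap("k")
a=o["scene"][0];b=o["top"][0]
cv2.imwrite("pics/k_c.png",np.hstack([cv2.resize(a[80:240,130:260],None,fx=3,fy=3,interpolation=cv2.INTER_CUBIC),cv2.resize(b[90:250,220:350],None,fx=3,fy=3,interpolation=cv2.INTER_CUBIC)]))
E
```

```text
t 10.5 q [-25.3  39.9  38.6 103.6  21.5 -36.7] tcp [ 630.6 -159.8  281.9] unit [ -45.  -164.4  281.9] F [-1.1  0.7 -0.7] M [-0.47  0.14  0.14] w 0.247
68 [0.1, -0.33, 0.22] [-0.1, 0.3, 0.3]
71 [-0.44, 0.16, 0.02] [2.9, 0.3, 0.2]
74 [-0.99, 0.63, -0.14] [5.9, 0.3, 0.2]
77 [-1.55, 1.09, -0.24] [8.9, 0.3, 0.2]
80 [-2.13, 1.54, -0.31] [11.9, 0.3, 0.2]
```

View pics/k_c.png

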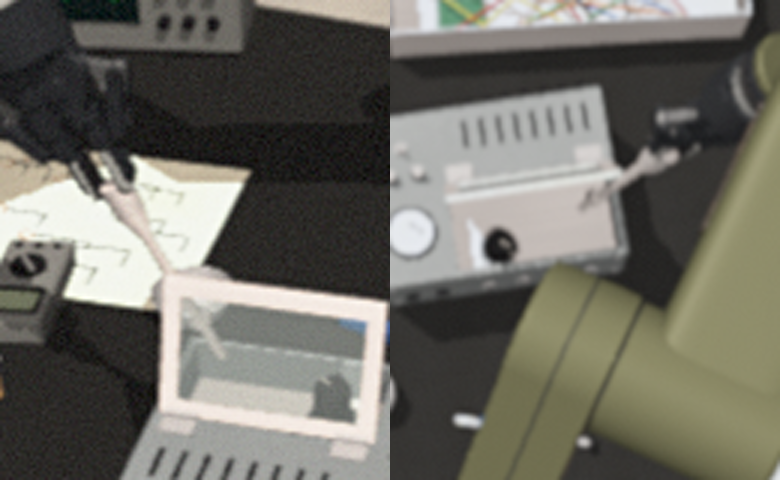

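The hatch is at about 70°, leaning on the shaft. I'll bring it to about 80°.

Call:
{"fn": "apply_moves", "kwargs": {
  "motion": [
    [[-0.2,0,0.05],[1,0,0],0.85],
    [[-0.6,0.3,0],[3.8,0,0],0.85],
    [[-1.1,0.7,-0.15],[6.5,0,0],0.85],
    [[-1.6,1.15,-0.25],[9,0,0],0.85],
    [[-2.1,1.55,-0.3],[12,0.2,0.2],0.85],
    [[-2.2,1.6,-0.3],[12,0.2,0.2],0.85]
  ]
}}

```text
clock: 11.2
tcp_pos: [0.6495, -0.1441, 0.2895]
ee_rot: [[-0.99, -0.14, -0.037], [-0.144, 0.96, 0.241], [0.002, 0.243, -0.97]]
force: [-0.7, 0.3, -1.0]
gripper_width: 0.248
```

Run:
```python
from h import *
st(); o=snap("l")
a=o["scene"][0];b=o["top"][0]
cv2.imwrite("pics/l_c.png",np.hstack([cv2.resize(a[80:240,130:260],None,fx=3,fy=3,interpolation=cv2.INTER_CUBIC),cv2.resize(b[90:250,220:350],None,fx=3,fy=3,interpolation=cv2.INTER_CUBIC)]))
for al,y in((7,-134),(0,-134),(0,-117)): show(U(-22,y,221)-.080*Rdown(al)[:,2],Rdown(al))
```

```text
t 11.2 q [-18.9  35.3  35.1  96.4  12.5 -27.9] tcp [ 649.5 -144.1  289.5] unit [ -24.1 -151.6  289.5] F [-0.7  0.3 -1. ] M [-0.24  0.18  0.07] w 0.248
[-0.28, 1.14, -0.94] [7.2, -0.2, -0.1]
[-0.27, 2.1, -0.76] [14.2, -0.2, -0.1]
[-0.27, 3.75, -0.34] [14.2, -0.2, -0.1]
```

View pics/l_c.png

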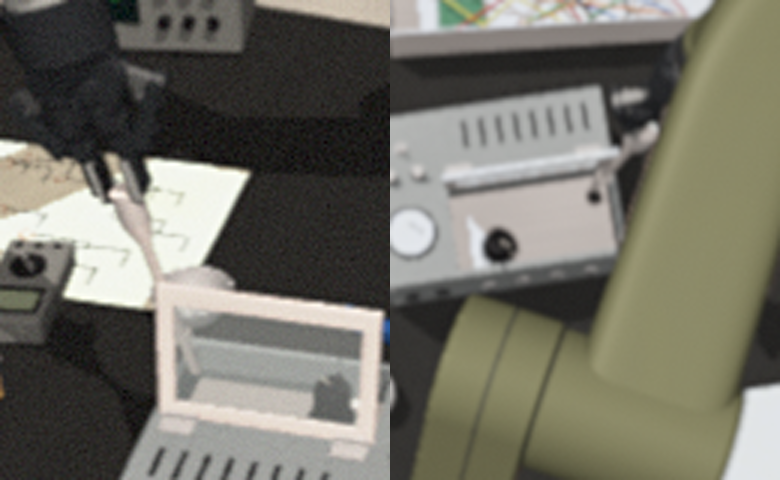

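The socket shows clearly in the top view near (288,156), with the rod's foot just above it. Measuring the socket.

Run:
```python
from h import *
for tag in "jkl":
    b,_=load(tag,"top"); g=cv2.cvtColor(b,cv2.COLOR_BGR2GRAY).astype(float)
    r=g[148:163,280:297]; bg=np.median(r); w=np.clip(bg-25-r,0,None); 
    n,l,s,c=cv2.connectedComponentsWithStats((w>15).astype(np.uint8))
    print(tag,bg,[(s[i].tolist(),(c[i]+[280,148]).round(1).tolist()) for i in range(1,n)])
    for i in range(1,n):
        if s[i,4]>4:
            m=l==i; v,u=np.mgrid[148:163,280:297]; cc=((u*w*m).sum()/(w*m).sum(),(v*w*m).sum()/(w*m).sum()); print(cc,toU(onz("top",cc,.068)).round(1))
b,_=load("l","top"); cv2.imwrite("pics/l_s.png",np.hstack([cv2.resize(load(t,"top")[0][140:170,270:305],None,fx=7,fy=7,interpolation=cv2.INTER_CUBIC) for t in "jkl"]))
print(proj("top",[U(-24,-117,68)]))
```

```text
j 207.0 [([15, 0, 2, 6, 9], [295.7, 150.0]), ([6, 5, 5, 5, 19], [287.8, 155.2])]
(np.float64(295.7956204379562), np.float64(149.67299270072994)) [  -7.1 -149.4   68. ]
(np.float64(287.7334235453315), np.float64(155.2083897158322)) [ -22.9 -118.1   68. ]
k 183.0 [([12, 3, 5, 12, 46], [294.3, 156.5]), ([5, 6, 2, 3, 4], [285.8, 155.2])]
(np.float64(294.64), np.float64(156.7536231884058)) [ -32.  -141.2   68. ]
l 158.0 [([0, 0, 6, 1, 6], [282.5, 148.0]), ([13, 0, 4, 15, 42], [294.9, 155.3]), ([6, 5, 4, 5, 17], [287.6, 155.1])]
(np.float64(282.031746031746), np.float64(148.0)) [   6.1 -102.4   68. ]
(np.float64(295.2608401084011), np.float64(153.5142276422764)) [ -20.7 -145.3   68. ]
(np.float64(287.6193548387097), np.float64(155.1494623655914)) [ -22.6 -117.7   68. ]
[[287.48787181 155.56121131]]
```

View pics/l_s.png

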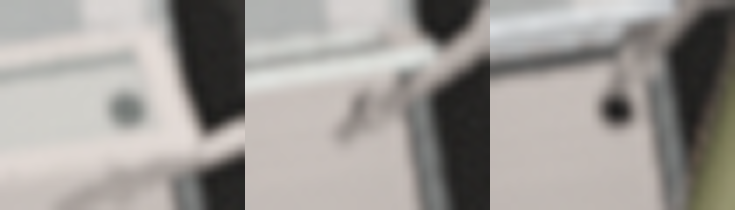

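Call:
{"fn": "apply_moves", "kwargs": {
  "motion": [
    [[-0.05,0.4,-0.4],[2.5,0,0],0.85],
    [[-0.1,0.9,-0.8],[6,0,0],0.85],
    [[-0.2,1.4,-0.9],[9.5,0,0],0.85],
    [[-0.25,2,-0.8],[13,0,0],0.85],
    [[-0.25,2.5,-0.65],[14.2,0,0],0.85],
    [[-0.25,3.2,-0.5],[14.2,0,0],0.85],
    [[-0.27,3.65,-0.35],[14.2,0,0],0.85],
    [[-0.27,3.65,-0.35],[14.2,0,0],0.85]
  ]
}}

```text
clock: 12.1
tcp_pos: [0.6464, -0.1104, 0.3002]
ee_rot: [[-0.99, -0.143, -0.005], [-0.143, 0.99, 0.001], [0.005, 0.001, -1.0]]
force: [-0.2, -0.5, -0.9]
gripper_width: 0.246
```

Run:
```python
from h import *
s=st(); o=snap("m")
a=o["scene"][0];b=o["top"][0]
T=np.array(s["tcp_pos"]);d=np.array(s["ee_rot"])[:,2];print(RU.T@d)
print(proj("scene",[T,T+.161*d,T-.03*d,U(-23,-117.7,68)]).round(1).tolist(),proj("top",[T+.161*d]))
cv2.imwrite("pics/m_c.png",np.hstack([cv2.resize(a[90:240,150:280],None,fx=4,fy=4,interpolation=cv2.INTER_CUBIC),cv2.resize(b[130:180,250:320],None,fx=4,fy=12,interpolation=cv2.INTER_CUBIC)]))
```

```text
t 12.1 q [ -9.7  28.4  26.2  88.1  -0.  -17.9] tcp [ 646.4 -110.4  300.2] unit [ -22.3 -117.8  300.2] F [-0.2 -0.5 -0.9] M [ 0.04  0.17 -0.01] w 0.246
[-0.00496367  0.00130784 -0.99998683]
[[188.1, 150.9], [193.2, 202.7], [187.0, 140.1], [195.1, 222.9]] [[288.73159753 149.76466914]]
```

View pics/m_c.png

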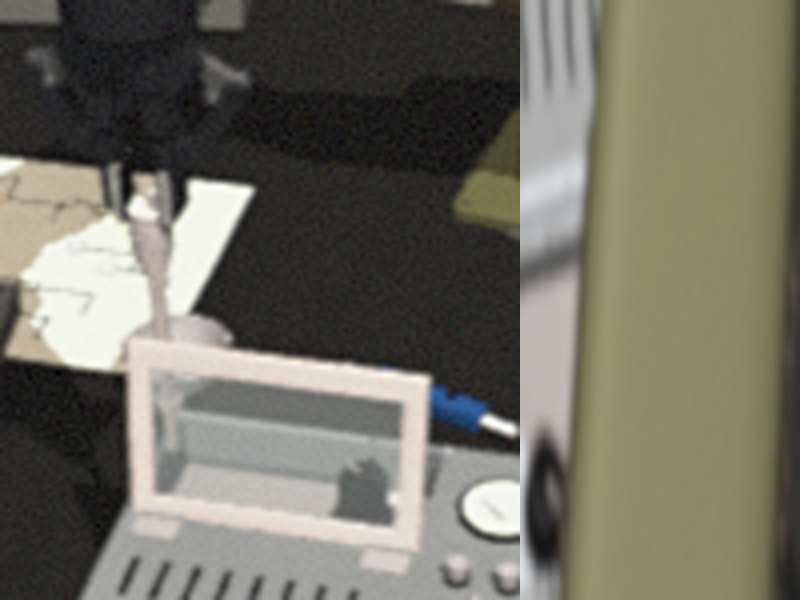

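View pics/m_top.png

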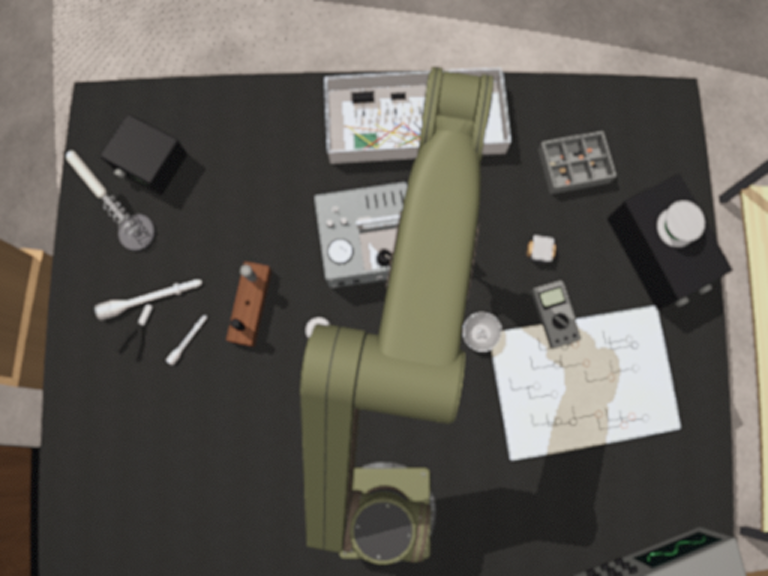

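Run:
```python
from h import *
# poses from state at f (t6.5)
R=np.array([[-0.99,-0.096,-0.105],[-0.142,0.697,0.703],[0.006,0.711,-0.703]]);T=np.array([.5149,-.1989,.2265])
b,_=load("f","top"); g=b.astype(float).mean(2)
ax=proj("top",[T+s*R[:,2] for s in np.linspace(0.02,.155,28)])
for u in range(284,308,2):
    vp=np.interp(u,ax[::-1,0],ax[::-1,1]); v=np.arange(int(vp)-8,int(vp)+9); c=g[v,u]; w=np.clip(c-c.min()-.3*(c.max()-c.min()),0,None)
    print(u,round(vp,2),round((v*w).sum()/w.sum(),2),c.max())
```

```text
284 193.55 193.0 210.33333333333334
286 192.91 192.37 208.0
288 192.28 191.5 211.66666666666666
290 191.64 191.04 210.66666666666666
292 191.0 190.7 208.66666666666666
294 190.36 189.88 208.66666666666666
296 189.73 189.1 209.66666666666666
298 189.09 188.56 204.0
300 188.45 187.93 208.0
302 187.81 187.18 208.0
304 187.18 186.64 202.0
306 186.54 185.99 207.0
```

Run:
```python
from h import *
P={"g":([[-0.989,-0.105,-0.1],[-0.145,0.702,0.697],[-0.003,0.705,-0.71]],[.5549,-.1927,.1397]),
"f":([[-0.99,-0.096,-0.105],[-0.142,0.697,0.703],[0.006,0.711,-0.703]],[.5149,-.1989,.2265]),
"j":([[-0.99,-0.105,-0.099],[-0.144,0.702,0.698],[-0.003,0.705,-0.71]],[.6019,-.1857,.242])}
for k,(R,T) in P.items():
  R=np.array(R);T=np.array(T); b,_=load(k,"top"); g=b.astype(float).mean(2)
  ax=proj("top",[T+s*R[:,2] for s in np.linspace(0.0,.155,32)])
  L=[]
  for u in range(int(ax[:,0].min())+3,int(ax[:,0].max())-2):
    vp=np.interp(u,ax[::-1,0],ax[::-1,1]); v=np.arange(int(vp)-6,int(vp)+7); c=g[v,u]; h=c>(.5*c.max()+.5*np.percentile(c,15))
    L.append((u,round(v[h].mean()-vp,2)))
  print(k,L)
# scene, vertical frame e: T
R=np.array([[-0.99,-0.14,-0.001],[-0.14,0.99,0.005],[0,0.005,-1]]);T=np.array([.5059,-.1662,.356])
a,_=load("e","scene"); g=a.astype(float).mean(2); ax=proj("scene",[T+s*R[:,2] for s in np.linspace(-.02,.155,36)])
print([(u,) for u in [0]], ax[0],ax[-1])
for v in range(95,152,4):
    up=np.interp(v,ax[:,1],ax[:,0]); u=np.arange(int(up)-6,int(up)+7); c=g[v,u]; print(v,round(up,2),c.astype(int).tolist(),u[0])
```

```text
g [(283, np.float64(-2.97)), (284, np.float64(-3.24)), (285, np.float64(-3.31)), (286, np.float64(-2.04)), (287, np.float64(-5.35)), (288, np.float64(-4.02)), (289, np.float64(-2.99)), (290, np.float64(-5.36)), (291, np.float64(-3.93)), (292, np.float64(-3.03)), (293, np.float64(-3.3)), (294, np.float64(-3.7)), (295, np.float64(-2.92)), (296, np.float64(-3.73)), (297, np.float64(-3.04)), (298, np.float64(-2.21)), (299, np.float64(-0.88)), (300, np.float64(-0.05)), (301, np.float64(0.28)), (302, np.float64(0.11)), (303, np.float64(-0.06)), (304, np.float64(0.27)), (305, np.float64(0.1)), (306, np.float64(-0.07)), (307, np.float64(-0.23)), (308, np.float64(0.1)), (309, np.float64(-0.07)), (310, np.float64(-0.24))]
f [(285, np.float64(-0.73)), (286, np.float64(-0.41)), (287, np.float64(-0.59)), (288, np.float64(-0.78)), (289, np.float64(-0.46)), (290, np.float64(-0.14)), (291, np.float64(0.18)), (292, np.float64(-0.0)), (293, np.float64(-0.68)), (294, np.float64(-0.36)), (295, np.float64(-0.55)), (296, np.float64(-0.73)), (297, np.float64(-0.41)), (298, np.float64(-0.59)), (299, np.floa
[... 1724 characters left out ...]
 33] 186
119 193.2 [34, 39, 35, 66, 128, 176, 183, 144, 82, 37, 43, 34, 39] 187
123 193.55 [38, 38, 39, 58, 119, 170, 182, 169, 117, 61, 32, 36, 29] 187
127 193.9 [41, 29, 36, 42, 86, 147, 187, 185, 134, 67, 33, 32, 38] 187
131 194.24 [31, 31, 41, 69, 138, 186, 188, 146, 84, 39, 38, 35, 40] 188
135 194.59 [247, 243, 244, 240, 218, 188, 186, 185, 208, 225, 215, 206, 191] 188
139 194.94 [242, 242, 243, 238, 222, 203, 201, 190, 206, 230, 240, 241, 242] 188
143 195.29 [237, 237, 234, 225, 189, 166, 163, 176, 220, 241, 241, 241, 240] 189
147 195.64 [215, 223, 240, 240, 216, 186, 185, 190, 222, 238, 240, 241, 241] 189
151 195.97 [241, 240, 239, 240, 224, 198, 182, 182, 222, 241, 241, 241, 242] 189
```

Call:
{"fn": "apply_moves", "kwargs": {
  "motion": [
    [[0.05,0,0.8],[0,0,0],0.85],
    [[0.1,0,2],[0,0,0],0.85],
    [[0.1,0,3.2],[0,0,0],0.85],
    [[0.1,0,4.4],[0,0,0],0.85],
    [[0.1,0,5.4],[0,0,0],0.85],
    [[0.1,0,6],[0,0,0],0.85],
    [[0.1,0,6],[0,0,0],0.85]
  ]
}}

```text
clock: 12.9
tcp_pos: [0.6447, -0.1112, 0.239]
ee_rot: [[-0.99, -0.142, -0.007], [-0.142, 0.99, 0.0], [0.007, 0.001, -1.0]]
force: [0.0, -0.9, -1.0]
gripper_width: 0.245
```

Run:
```python
from h import *
s=st(); o=snap("n")
a=o["scene"][0];b=o["top"][0]
T=np.array(s["tcp_pos"]);d=np.array(s["ee_rot"])[:,2];print(RU.T@d)
print(proj("scene",[T,T+.161*d,T-.03*d,U(-23,-117.7,68)]).round(1).tolist())
cv2.imwrite("pics/n_c.png",cv2.resize(a[110:240,150:280],None,fx=4,fy=4,interpolation=cv2.INTER_CUBIC))
```

```text
t 12.9 q [ -9.8  28.1  16.6  78.9  -0.  -17.9] tcp [ 644.7 -111.2  239. ] unit [ -24.1 -118.4  239. ] F [ 0.  -0.9 -1. ] M [-0.02  0.14 -0.05] w 0.245
[-0.0066168   0.0012649  -0.99997731]
[[190.1, 171.3], [194.9, 219.6], [189.1, 161.3], [195.1, 222.9]]
```

View pics/n_c.png

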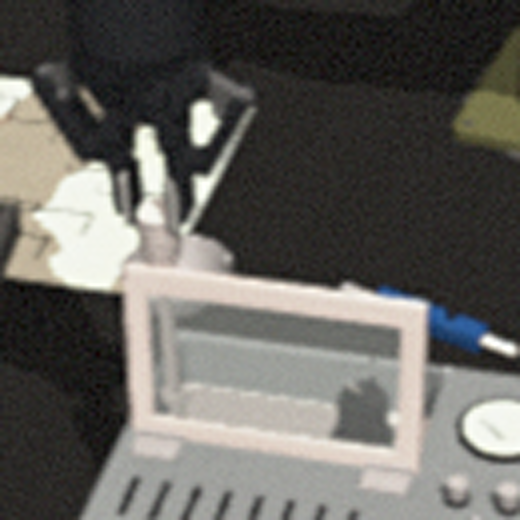

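Run:
```python
from h import *
for z in(239,222,205,190): show(U(-23.2,-117.3,z),Rdown(0))
```

```text
[-0.02, 0.11, 0.14] [0.0, -0.3, -0.2]
[-0.03, 0.11, 1.84] [0.0, -0.3, -0.2]
[-0.03, 0.11, 3.54] [0.0, -0.3, -0.2]
[-0.04, 0.11, 5.04] [0.0, -0.3, -0.2]
```

Call:
{"fn": "apply_moves", "kwargs": {
  "motion": [
    [[-0.04,0.1,0.2],[0,-0.3,0],0.85],
    [[-0.04,0.1,0.5],[0,-0.3,0],0.85],
    [[-0.04,0.1,0.8],[0,-0.3,0],0.85],
    [[-0.04,0.1,1.1],[0,-0.3,0],0.85],
    [[-0.04,0.1,1.4],[0,-0.3,0],0.85],
    [[-0.04,0.1,1.4],[0,-0.3,0],0.85]
  ]
}}

```text
clock: 13.6
tcp_pos: [0.6453, -0.1102, 0.2257]
ee_rot: [[-0.99, -0.142, -0.0], [-0.142, 0.99, 0.001], [0.0, 0.001, -1.0]]
force: [-0.2, 0.6, -1.5]
gripper_width: 0.246
```

Run:
```python
from h import *
s=st(); print((RU.T@np.array(s["ee_rot"])[:,2]).round(4), (RU.T@np.array(s["force"])).round(1))
```

```text
t 13.6 q [ -9.7  27.9  14.4  76.5   0.  -17.9] tcp [ 645.3 -110.2  225.7] unit [ -23.3 -117.4  225.7] F [-0.2  0.6 -1.5] M [-0.1   0.13 -0.03] w 0.246
[-3.e-04  7.e-04 -1.e+00] [-0.1  0.6 -1.5]
```

Call:
{"fn": "apply_moves", "kwargs": {
  "motion": [
    [[0,0,0.2],[0,0,0],0.85],
    [[0,0,0.4],[0,0,0],0.85],
    [[0,0,0.6],[0,0,0],0.85],
    [[0,0,0.8],[0,0,0],0.85],
    [[0,0,0.8],[0,0,0],0.85]
  ]
}}

```text
clock: 14.1
tcp_pos: [0.6451, -0.1103, 0.2173]
ee_rot: [[-0.99, -0.142, -0.001], [-0.142, 0.99, 0.0], [0.001, 0.001, -1.0]]
force: [-0.7, -1.2, -1.5]
gripper_width: 0.251
```

Run:
```python
from h import *
s=st(); print((RU.T@np.array(s["ee_rot"])[:,2]).round(4), (RU.T@np.array(s["force"])).round(1))
```

```text
t 14.1 q [ -9.7  28.   13.3  75.3   0.  -17.9] tcp [ 645.1 -110.3  217.3] unit [ -23.5 -117.5  217.3] F [-0.7 -1.2 -1.5] M [-0.23 -0.04  0.02] w 0.251
[-9.e-04  6.e-04 -1.e+00] [-0.9 -1.1 -1.5]
```

No upward force about 12 mm below the floor level, so the pin has entered the socket. I'll keep lowering gently.

Call:
{"fn": "apply_moves", "kwargs": {
  "motion": [
    [[0,0,0.3],[0,0,0],0.85],
    [[0,0,0.6],[0,0,0],0.85],
    [[0,0,0.9],[0,0,0],0.85],
    [[0,0,1.2],[0,0,0],0.85],
    [[0,0,1.5],[0,0,0],0.85],
    [[0,0,1.5],[0,0,0],0.85]
  ]
}}

```text
clock: 14.7
tcp_pos: [0.6448, -0.1103, 0.2016]
ee_rot: [[-0.99, -0.142, -0.002], [-0.142, 0.99, 0.001], [0.002, 0.001, -1.0]]
force: [-0.5, -0.4, -2.1]
gripper_width: 0.247
```

Run:
```python
from h import *
s=st(); print((RU.T@np.array(s["ee_rot"])[:,2]).round(4), (RU.T@np.array(s["force"])).round(1))
```

```text
t 14.7 q [ -9.7  28.2  11.3  73.2   0.  -17.9] tcp [ 644.8 -110.3  201.6] unit [ -23.9 -117.4  201.6] F [-0.5 -0.4 -2.1] M [-0.33  0.   -0.  ] w 0.247
[-1.9e-03  8.0e-04 -1.0e+00] [-0.5 -0.3 -2.1]
```

Call:
{"fn": "apply_moves", "kwargs": {
  "motion": [
    [[0,0,0.25],[0,0,0],0.85],
    [[0,0,0.5],[0,0,0],0.85],
    [[0,0,0.75],[0,0,0],0.85],
    [[0,0,1.0],[0,0,0],0.85],
    [[0,0,1.0],[0,0,0],0.85]
  ]
}}

```text
clock: 15.2
tcp_pos: [0.6445, -0.1103, 0.1911]
ee_rot: [[-0.99, -0.142, -0.003], [-0.142, 0.99, 0.0], [0.003, 0.001, -1.0]]
force: [-0.6, -0.2, -1.1]
gripper_width: 0.247
```

Run:
```python
from h import *
s=st(); print((RU.T@np.array(s["ee_rot"])[:,2]).round(4), (RU.T@np.array(s["force"])).round(1))
o=snap("p")
a=o["scene"][0]
cv2.imwrite("pics/p_c.png",cv2.resize(a[120:250,150:280],None,fx=4,fy=4,interpolation=cv2.INTER_CUBIC))
```

```text
t 15.2 q [ -9.7  28.4  10.1  71.8  -0.  -17.9] tcp [ 644.5 -110.3  191.1] unit [ -24.1 -117.5  191.1] F [-0.6 -0.2 -1.1] M [-0.33 -0.    0.01] w 0.247
[-2.6e-03  8.0e-04 -1.0e+00] [-0.7 -0.1 -1.1]
```

View pics/p_c.png

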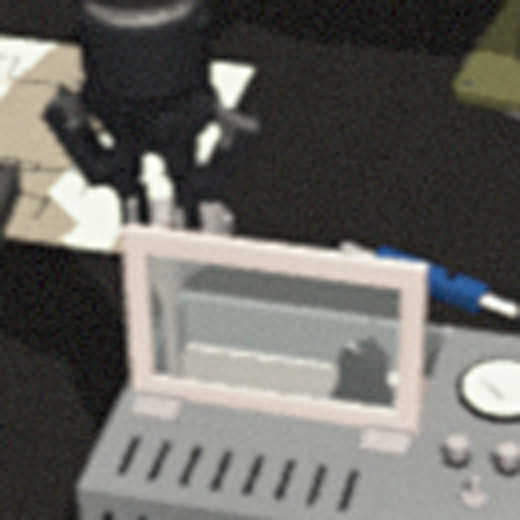

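Call:
{"fn": "apply_moves", "kwargs": {
  "motion": [
    [[0,0,0.1],[0,0,0],0.85],
    [[0,0,0.2],[0,0,0],0.85],
    [[0,0,0.3],[0,0,0],0.85],
    [[0,0,0.3],[0,0,0],0.85]
  ]
}}

```text
clock: 15.7
tcp_pos: [0.6461, -0.1104, 0.1907]
ee_rot: [[-0.99, -0.142, 0.002], [-0.142, 0.99, 0.0], [-0.002, -0.0, -1.0]]
force: [-1.7, -0.1, 6.9]
gripper_width: 0.25
```

Contact: 7 N up at TCP z 190.7, against about 189 expected for the collar on the floor. Releasing slowly.

Call:
{"fn": "apply_moves", "kwargs": {
  "motion": [
    [[0,0,-0.05],[0,0,0],0.7],
    [[0,0,-0.05],[0,0,0],0.6],
    [[0,0,-0.05],[0,0,0],0.5],
    [[0,0,-0.05],[0,0,0],0.5],
    [[0,0,-0.05],[0,0,0],0.5]
  ]
}}

```text
clock: 16.2
tcp_pos: [0.6459, -0.1102, 0.1909]
ee_rot: [[-0.99, -0.142, 0.002], [-0.142, 0.99, 0.0], [-0.002, 0.0, -1.0]]
force: [0.7, 0.5, -0.3]
gripper_width: 0.501
```

Run:
```python
from h import *
s=st(); 
o=snap("q")
a=o["scene"][0]
cv2.imwrite("pics/q_c.png",cv2.resize(a[120:250,150:280],None,fx=4,fy=4,interpolation=cv2.INTER_CUBIC))
```

```text
t 16.2 q [ -9.7  28.3   9.9  71.5   0.  -17.9] tcp [ 645.9 -110.2  190.9] unit [ -22.8 -117.6  190.9] F [ 0.7  0.5 -0.3] M [-0.04  0.08  0.02] w 0.501
```

View pics/q_c.png

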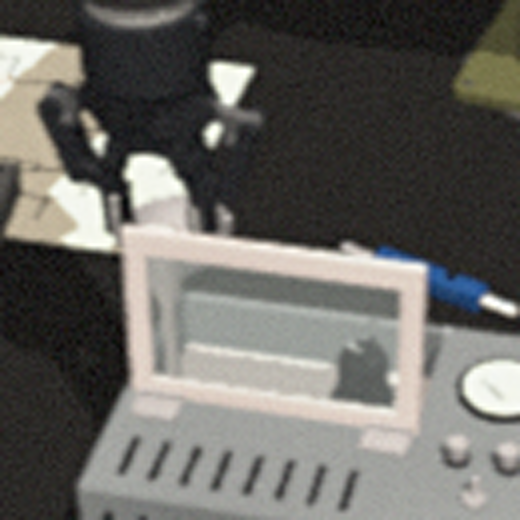

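Call:
{"fn": "apply_moves", "kwargs": {
  "motion": [
    [[0.1,0,-0.3],[0,0,0],0.5],
    [[0.2,0,-0.8],[0,0,0],0.5],
    [[0.3,0,-1.5],[0,0,0],0.5],
    [[0.4,0,-2.5],[0,0,0],0.5],
    [[0.4,0,-4],[0,0,0],0.5],
    [[0.4,0,-6],[0,0,0],0.5],
    [[0.4,0,-8],[0,0,0],0.5],
    [[0.4,0,-10],[0,0,0],0.5],
    [[0.4,0,-12],[0,0,0],0.5],
    [[0.4,0,-13],[0,0,0],0.5]
  ]
}}

```text
clock: 17.3
tcp_pos: [0.6426, -0.111, 0.3244]
ee_rot: [[-0.99, -0.142, 0.006], [-0.142, 0.99, -0.0], [-0.006, -0.001, -1.0]]
force: [-0.5, -0.8, 0.5]
gripper_width: 0.499
```

Run:
```python
from h import *
s=st(); 
o=snap("r")
a=o["scene"][0]
cv2.imwrite("pics/r_c.png",cv2.resize(a[120:250,150:280],None,fx=4,fy=4,interpolation=cv2.INTER_CUBIC))
```

```text
t 17.3 q [ -9.8  27.8  28.6  90.5   0.  -18. ] tcp [ 642.6 -111.   324.4] unit [ -26.1 -117.8  324.4] F [-0.5 -0.8  0.5] M [ 0.04 -0.03 -0.01] w 0.499
```

View pics/r_c.png

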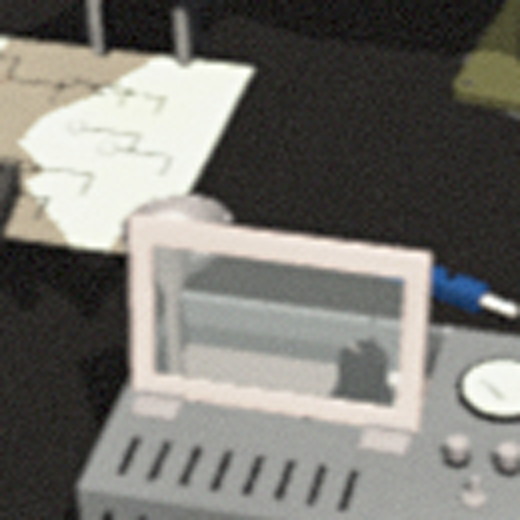

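Run:
```python
from h import *
show([.45,.20,.34],Rdown(0),8)
```

```text
[1.83, 4.19, -0.22] [-0.0, 0.1, -0.0]
[3.66, 8.38, -0.44] [-0.0, 0.1, -0.0]
[5.5, 12.58, -0.65] [-0.0, 0.2, -0.1]
[7.33, 16.77, -0.87] [-0.0, 0.2, -0.1]
[9.16, 20.96, -1.09] [-0.1, 0.3, -0.1]
[10.99, 25.15, -1.31] [-0.1, 0.3, -0.1]
[12.82, 29.34, -1.53] [-0.1, 0.4, -0.1]
[14.66, 33.53, -1.75] [-0.1, 0.4, -0.2]
```

Call:
{"fn": "apply_moves", "kwargs": {
  "motion": [
    [[1.5,0.5,-0.5],[0,0,0],0.5],
    [[4,4,-1],[0,0,0],0.5],
    [[6.5,8,-1.5],[0,0,0],0.5],
    [[8.5,12.5,-1.7],[0,0,0],0.5],
    [[10.5,17,-1.7],[0,0,0],0.5],
    [[12,21.5,-1.7],[0,0,0],0.5],
    [[13.5,26,-1.7],[0,0,0],0.5],
    [[14.5,30.5,-1.7],[0,0,0],0.5],
    [[14.6,33.5,-1.7],[0,0,0],0.5],
    [[14.6,33.5,-1.7],[0,0,0],0.5]
  ]
}}

```text
clock: 18.4
tcp_pos: [0.4494, 0.2029, 0.3393]
ee_rot: [[-0.989, -0.148, 0.007], [-0.148, 0.989, 0.001], [-0.007, -0.0, -1.0]]
force: [-0.0, -0.4, 0.4]
gripper_width: 0.498
```

Run:
```python
from h import *
s=st(); 
o=snap("s")
a=o["scene"][0];b=o["top"][0]
cv2.imwrite("pics/s_c.png",cv2.resize(b[110:200,200:310],None,fx=7,fy=6.5,interpolation=cv2.INTER_CUBIC))
P={"headtop":U(-31,-117,219),"headtop_v":U(-23,-117.7,219),"socket":U(-23,-117.7,68),"knobtop":U(-67,2,106)}
for k,v in P.items(): print(k,proj("top",[v]).round(1),proj("scene",[v]).round(1))
```

```text
t 18.4 q [24.4 10.2  4.9 84.4 -0.1 15.9] tcp [449.4 202.9 339.3] unit [-171.7  220.7  339.3] F [-0.  -0.4  0.4] M [-0.03  0.   -0.  ] w 0.498
headtop [[290.3 145.4]] [[192.1 176.3]]
headtop_v [[290.1 143. ]] [[190.8 178.1]]
socket [[287.6 155.3]] [[195.1 222.9]]
knobtop [[255.6 169.7]] [[242. 208.]]
```

View pics/s_c.png

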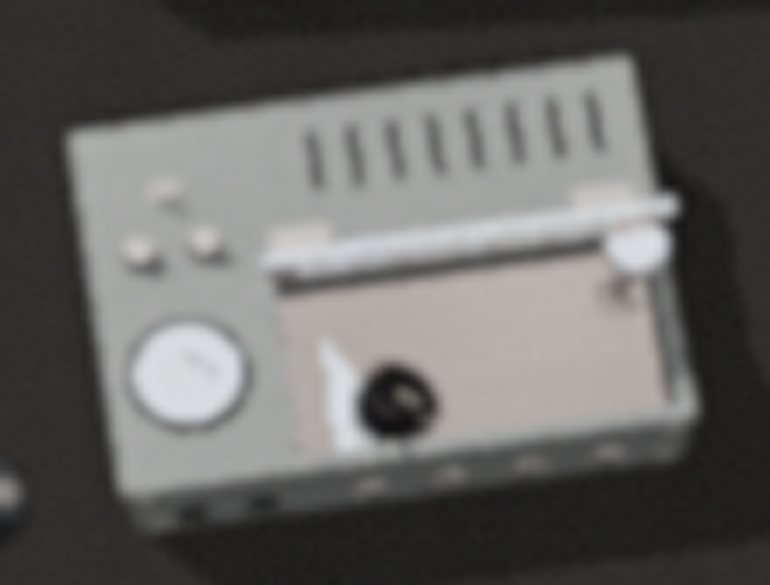

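The hatch stands by itself. The rod's head is at top (291,147) and the knob at (256,170). Checking the head's height by depth, then zooming on the knob.

Run:
```python
from h import *
b,db=load("s","top"); a,da=load("s","scene")
ct=cloud("top",db); print(np.array([toU(ct[v,u]) for v in(146,147,148) for u in (290,291,292)]).round(0).tolist())
# average several frames for noise
acc=np.zeros((384,512,3))
for i in range(6): acc+=eyes.get_image("top")[0]
acc/=6; np.save("avg_top.npy",acc); acs=np.zeros((384,512,3))
for i in range(4): acs+=eyes.get_image("scene")[0]
acs/=4; np.save("avg_scene.npy",acs)
c=cv2.resize(acc[155:185,240:275].astype(np.uint8),None,fx=14,fy=14,interpolation=cv2.INTER_CUBIC)
d=cv2.resize(acs[190:235,220:260].astype(np.uint8),None,fx=7,fy=9.33,interpolation=cv2.INTER_CUBIC)
cv2.imwrite("pics/knob.png",np.hstack([c,d[:420]]))
```

```text
[[-34.0, -115.0, 222.0], [-34.0, -119.0, 220.0], [-34.0, -122.0, 219.0], [-36.0, -115.0, 220.0], [-38.0, -118.0, 225.0], [-37.0, -121.0, 220.0], [-39.0, -115.0, 218.0], [-40.0, -118.0, 220.0], [-40.0, -121.0, 218.0]]
```

View pics/knob.png

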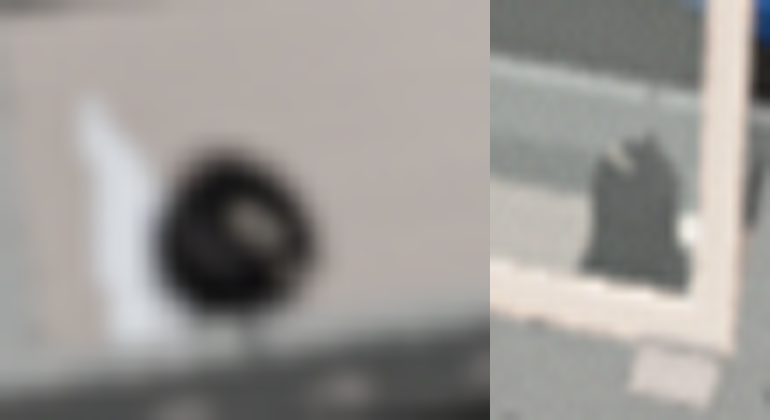

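```bash
cat > knob.py <<'E'
from h import *
def knob(acc,show=None):
    g=acc.mean(2); v0,u0,v1,u1=158,246,182,268
    r=cv2.resize(g[v0:v1,u0:u1].astype(np.float32),None,fx=6,fy=6,interpolation=cv2.INTER_CUBIC)
    dark=(r<90).astype(np.uint8); n,l,s,c=cv2.connectedComponentsWithStats(dark)
    i=1+np.argmax([s[j,4] if abs(c[j][0]-60)<40 and abs(c[j][1]-65)<40 else 0 for j in range(1,n)])
    cn=cv2.findContours((l==i).astype(np.uint8),cv2.RETR_EXTERNAL,cv2.CHAIN_APPROX_NONE)[0]
    cn=max(cn,key=cv2.contourArea); hull=cv2.convexHull(cn); (x,y),rad=cv2.minEnclosingCircle(hull)
    to=lambda p:((p[0]+.5)/6-.5+u0,(p[1]+.5)/6-.5+v0)
    print("blob",to((x,y)),rad/6*3.1, "mid z.09",toU(onz("top",to((x,y)),.090)).round(1))
    m=np.zeros_like(dark); cv2.fillPoly(m,[hull],1); m=cv2.erode(m,np.ones((9,9)))
    w=np.clip(r-np.median(r[m>0])-25,0,None)*m
    ys,xs=np.nonzero(w); ww=w[ys,xs]
    P=np.array([toU(onz("top",to((a,b)),.106))[:2] for a,b in zip(xs,ys)])
    c=(P*ww[:,None]).sum(0)/ww.sum(); C=((P-c).T*ww)@(P-c)/ww.sum(); e,V=np.linalg.eigh(C)
    print("pointer centroid",c.round(1),"axis",np.degrees(np.arctan2(V[1,1],V[0,1])).round(1),"len",np.sqrt(e).round(2))
    return c,V[:,1]
E
python3 - <<'E'
from knob import *
acc=np.load("avg_top.npy"); c,v=knob(acc)
E
```

```text
blob (256.0802179972331, 171.5294392903646) 17.810831006368 mid z.09 [-69.8   1.   90. ]
pointer centroid [-71.4  -5. ] axis 45.8 len [1.85 3.08]
```

Pointer: its centroid sits (-5.4,-6.3) mm from the knob axis, about 46–49° short of the front, so the start is about 0.37 rad. The head-top depth of about 220 mm, against 219 expected, says the rod is fully home.

I'll turn the knob in bites of about 24°, with the tool leaning 10° to the front so the gripper body clears the hatch.

```bash
cat >> h.py <<'E'
def Rk(zeta,lean=-10):
    B=np.array([[-1,0,0],[0,1,0],[0,0,-1.]])
    return RU@Ro.from_euler('z',zeta,degrees=True).as_matrix()@Ro.from_euler('y',lean,degrees=True).as_matrix()@B
KX,KY=-67.,1.5
def Pk(zeta,z,back=0.,lean=-10):
    # TCP such that tool axis crosses knob axis 12 mm behind tcp
    R=Rk(zeta,lean); d=R[:,2]; ax=U(KX,KY,z); return ax+.012*(d-np.array([0,0,d[2]]))-back*d
E
python3 - <<'E'
from h import *
st(); show(U(-150,40,300),Rk(12)); show(Pk(12,81,.12),Rk(12)); show(Pk(12,81),Rk(12)); print(toU(Pk(12,81,.12)),toU(Pk(12,81)))
E
```

```text
t 19.0 q [24.  10.2  5.  84.4 -0.2 15.8] tcp [450.7 199.3 339.6] unit [-170.9  217.   339.6] F [-0.2  0.4 -0.4] M [-0.03 -0.02 -0.07] w 0.501
[-2.13, -17.69, 4.0] [-1.2, -9.6, -12.2]
[-8.54, -21.89, 14.13] [-1.2, -9.6, -12.2]
[-10.49, -21.43, 25.96] [-1.2, -9.6, -12.2]
[-85.34418322  -2.39917651 199.17693036] [-64.96175742   1.93324183  81.        ]
```

Call:
{"fn": "apply_moves", "kwargs": {
  "motion": [
    [[-0.5,-3,0.5],[0,-1.5,-2],0.5],
    [[-1,-7,1.5],[-0.3,-3.5,-4.5],0.5],
    [[-1.5,-11,2.5],[-0.6,-5.5,-7],0.5],
    [[-2.2,-15,4],[-0.9,-7.5,-9.5],0.5],
    [[-4,-18.5,6.5],[-1.2,-9.6,-12.2],0.5],
    [[-6,-20.5,9.5],[-1.2,-9.6,-12.2],0.5],
    [[-7.8,-21.6,12.5],[-1.2,-9.6,-12.2],0.5],
    [[-8.5,-21.9,14.1],[-1.2,-9.6,-12.2],0.5],
    [[-8.5,-21.9,14.1],[-1.2,-9.6,-12.2],0.5],
    [[-8.5,-21.9,14.1],[-1.2,-9.6,-12.2],0.5]
  ]
}}

```text
clock: 20.0
tcp_pos: [0.5665, -0.0055, 0.1995]
ee_rot: [[-0.923, -0.348, 0.162], [-0.343, 0.937, 0.061], [-0.173, 0.001, -0.985]]
force: [-0.2, -0.5, 0.7]
gripper_width: 0.497
```

Run:
```python
from h import *
st(); show(Pk(12,81,.05),Rk(12)); show(Pk(12,81),Rk(12))
o=snap("t"); a=o["scene"][0]; cv2.imwrite("pics/t_c.png",cv2.resize(a[120:250,170:300],None,fx=4,fy=4,interpolation=cv2.INTER_CUBIC))
```

```text
t 20.0 q [ -2.9  12.2 -14.2  54.4   4.  -23. ] tcp [566.5  -5.5 199.5] unit [-86.1  -2.5 199.5] F [-0.2 -0.5  0.7] M [-0.05  0.15  0.03] w 0.497
[-0.07, -0.01, 7.05] [0.0, -0.0, 0.0]
[-0.07, -0.02, 12.05] [0.0, -0.0, 0.0]
```

View pics/t_c.png

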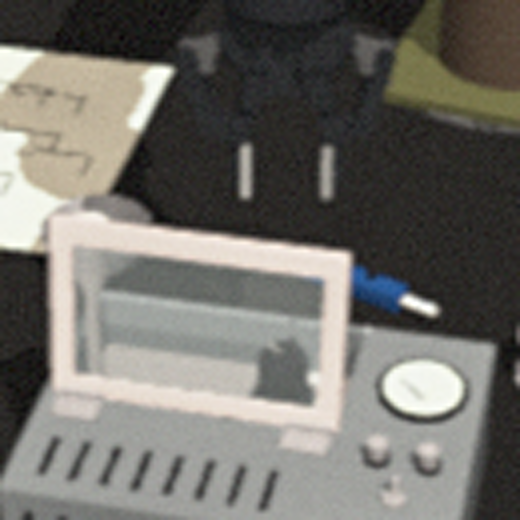

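Fingers are aligned over the knob in the scene view. Descending along the tool axis.

Call:
{"fn": "apply_moves", "kwargs": {
  "motion": [
    [[-0.05,0,2],[0,0,0],0.5],
    [[-0.05,0,4.5],[0,0,0],0.5],
    [[-0.05,0,7],[0,0,0],0.5],
    [[-0.05,0,8.5],[0,0,0],0.5],
    [[-0.05,0,9.5],[0,0,0],0.5],
    [[-0.05,0,10.5],[0,0,0],0.5],
    [[-0.05,0,10.5],[0,0,0],0.5]
  ]
}}

```text
clock: 20.8
tcp_pos: [0.5848, 0.0016, 0.0973]
ee_rot: [[-0.923, -0.349, 0.165], [-0.344, 0.937, 0.061], [-0.175, -0.0, -0.984]]
force: [-0.0, -0.5, 0.2]
gripper_width: 0.498
```

Run:
```python
from h import *
st(); show(Pk(12,81),Rk(12))
o=snap("u"); a=o["scene"][0]; cv2.imwrite("pics/u_c.png",cv2.resize(a[120:250,170:300],None,fx=4,fy=4,interpolation=cv2.INTER_CUBIC))
```

```text
t 20.8 q [ -2.1  18.1 -22.4  40.1   3.8 -22.2] tcp [584.8   1.6  97.3] unit [-66.9   1.9  97.3] F [-0.  -0.5  0.2] M [-0.05  0.21 -0.  ] w 0.498
[0.1, -0.04, 1.64] [-0.0, 0.1, 0.1]
```

View pics/u_c.png

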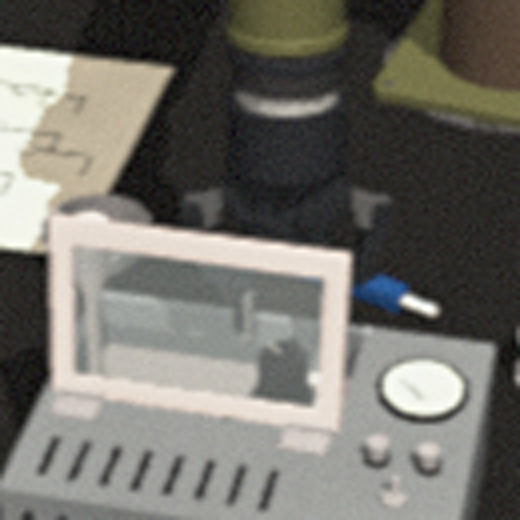

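Call:
{"fn": "apply_moves", "kwargs": {
  "motion": [
    [[0.05,0,0.6],[0,0,0],0.5],
    [[0.1,0,1.2],[0,0,0],0.5],
    [[0.1,0,1.6],[0,0,0],0.5],
    [[0.1,0,1.6],[0,0,0],0.5],
    [[0.1,0,1.6],[0,0,0],0.6],
    [[0.1,0,1.6],[0,0,0],0.75],
    [[0.1,0,1.6],[0,0,0],0.75],
    [[0.1,0,1.6],[0,0,0],0.75]
  ],
  "newtons": 40
}}

```text
clock: 21.7
tcp_pos: [0.5876, -0.0002, 0.0829]
ee_rot: [[-0.923, -0.347, 0.167], [-0.342, 0.938, 0.056], [-0.176, -0.005, -0.984]]
force: [-0.4, -6.3, 1.6]
gripper_width: 0.334
```

Run:
```python
from h import *
st()
for z in (8,4,0,-4,-8,-12): show(Pk(z,81),Rk(z))
```

```text
t 21.7 q [ -2.1  19.1 -23.4  38.    3.6 -22.1] tcp [ 5.876e+02 -2.000e-01  8.290e+01] unit [-64.4  -0.3  82.9] F [-0.4 -6.3  1.6] M [-1.18  0.21 -0.18] w 0.334
[0.04, 0.21, 0.19] [0.4, 0.2, 3.9]
[0.04, 0.2, 0.19] [1.1, 0.2, 7.9]
[0.05, 0.18, 0.19] [1.8, 0.2, 11.8]
[0.05, 0.17, 0.19] [2.5, 0.2, 15.8]
[0.05, 0.16, 0.19] [3.2, 0.2, 19.7]
[0.06, 0.14, 0.19] [3.9, 0.2, 23.6]
```

```bash
sed -i 's/^KX,KY=.*/KX,KY=-66.6,-0.7/' h.py
python3 - <<'E'
from h import *
st()
for z in (12,8,4,0,-4,-8,-12): show(Pk(z,82.5),Rk(z))
E
```

```text
t 21.7 q [ -2.1  19.1 -23.4  38.    3.6 -22.1] tcp [ 5.876e+02 -2.000e-01  8.290e+01] unit [-64.4  -0.3  82.9] F [-0.4 -6.3  1.6] M [-1.18  0.21 -0.18] w 0.334
[0.02, 0.0, 0.04] [-0.3, 0.1, 0.0]
[0.02, -0.01, 0.04] [0.4, 0.2, 3.9]
[0.02, -0.03, 0.04] [1.1, 0.2, 7.9]
[0.03, -0.04, 0.04] [1.8, 0.2, 11.8]
[0.03, -0.05, 0.04] [2.5, 0.2, 15.8]
[0.04, -0.07, 0.04] [3.2, 0.2, 19.7]
[0.04, -0.08, 0.04] [3.9, 0.2, 23.6]
```

Call:
{"fn": "apply_moves", "kwargs": {
  "motion": [
    [[0,0,0],[0.2,0,2],0.75],
    [[0,0,0],[0.7,0,5],0.75],
    [[0,0,0],[1.1,0,8],0.75],
    [[0,-0.03,0],[1.8,0,12],0.75],
    [[0,-0.04,0],[2.5,0,16],0.75],
    [[0,-0.06,0],[3.2,0,20],0.75],
    [[0,-0.08,0],[3.9,0,23.6],0.75],
    [[0,-0.08,0],[3.9,0,23.6],0.75],
    [[0,-0.08,0],[3.9,0,23.6],0.75]
  ]
}}

```text
clock: 22.6
tcp_pos: [0.5878, -0.0016, 0.0829]
ee_rot: [[-0.982, 0.062, 0.177], [0.061, 0.998, -0.012], [-0.177, -0.001, -0.984]]
force: [-0.5, -2.5, 0.4]
gripper_width: 0.33
```

Run:
```python
from h import *
s=st(); R=RU.T@np.array(s["ee_rot"]); print("zeta",np.degrees(np.arctan2(-R[0,1],R[1,1])), RU.T@s["force"])
```

```text
t 22.6 q [  0.3  18.7 -24.1  37.1  -0.7   3.8] tcp [587.8  -1.6  82.9] unit [-64.5  -1.6  82.9] F [-0.5 -2.5  0.4] M [-0.65  0.23 -0.15] w 0.33
zeta -11.920651115070752 [-0.89714722 -2.43008865  0.43958098]
```

Run:
```python
from h import *
for z,b in ((-12,.035),(-4,.035),(4,.035),(12,.035),(12,0)): show(Pk(z,82.5,b),Rk(z))
```

```text
[0.01, 0.04, -3.46] [-0.0, 0.2, 0.1]
[0.01, -0.01, -3.46] [-1.4, 0.2, -7.8]
[-0.0, -0.07, -3.46] [-2.8, 0.2, -15.7]
[-0.02, -0.12, -3.45] [-4.2, 0.2, -23.5]
[0.04, 0.13, 0.04] [-4.2, 0.2, -23.5]
```

Call:
{"fn": "apply_moves", "kwargs": {
  "motion": [
    [[0,0.05,0],[0,0,0],0.6],
    [[0,0.05,0],[0,0,0],0.5],
    [[0,0.05,-0.8],[0,0,0],0.5],
    [[0,0.05,-2.2],[0,0,0],0.5],
    [[0,0.05,-3.5],[0,0,0],0.5],
    [[0,0,-3.5],[-1.4,0,-8],0.5],
    [[0,-0.1,-3.5],[-2.8,0,-16],0.5],
    [[0,-0.1,-3.5],[-4.2,0,-23.5],0.5],
    [[0,-0.1,-3.4],[-4.2,0,-23.5],0.5],
    [[0,0,-2],[-4.2,0,-23.5],0.5],
    [[0,0.1,-0.7],[-4.2,0,-23.5],0.5],
    [[0,0.13,0],[-4.2,0,-23.5],0.5]
  ]
}}

```text
clock: 23.8
tcp_pos: [0.5875, 0.0001, 0.0823]
ee_rot: [[-0.924, -0.345, 0.165], [-0.34, 0.939, 0.06], [-0.176, -0.0, -0.984]]
force: [-0.4, 1.0, -0.6]
gripper_width: 0.499
```

Call:
{"fn": "apply_moves", "kwargs": {
  "motion": [
    [[0,0,0],[0,0,0],0.5],
    [[0,0,0],[0,0,0],0.6],
    [[0,0,0],[0,0,0],0.75],
    [[0,0,0],[0,0,0],0.75],
    [[0,0,0],[0,0,0],0.75]
  ]
}}

```text
clock: 24.3
tcp_pos: [0.5877, -0.0003, 0.0831]
ee_rot: [[-0.924, -0.344, 0.166], [-0.339, 0.939, 0.06], [-0.177, -0.001, -0.984]]
force: [-1.4, -1.8, 5.4]
gripper_width: 0.324
```

Run:
```python
from h import *
s=st(); R=RU.T@np.array(s["ee_rot"]); print("zeta",np.degrees(np.arctan2(-R[0,1],R[1,1])))
for z in (12,6,0,-6): show(Pk(z,82.5),Rk(z))
```

```text
t 24.3 q [ -2.2  19.1 -23.3  38.1   3.8 -22.1] tcp [ 5.877e+02 -3.000e-01  8.310e+01] unit [-64.3  -0.3  83.1] F [-1.4 -1.8  5.4] M [-0.43  0.43 -0.06] w 0.324
zeta 11.802054281187562
[0.03, 0.01, 0.06] [-0.1, 0.2, -0.2]
[0.03, -0.01, 0.06] [0.9, 0.2, 5.7]
[0.04, -0.03, 0.05] [2.0, 0.2, 11.6]
[0.04, -0.05, 0.05] [3.0, 0.2, 17.5]
```

Call:
{"fn": "apply_moves", "kwargs": {
  "motion": [
    [[0,0,0],[0.3,0,2],0.75],
    [[0,0,0],[0.9,0,6],0.75],
    [[0,0,0],[1.5,0,10],0.75],
    [[0,-0.03,0],[2.3,0,14],0.75],
    [[0,-0.05,0],[3,0,18],0.75],
    [[0,-0.05,0],[3,0,18],0.75],
    [[0,-0.05,0],[3,0,18],0.75],
    [[0,-0.05,0],[3,0,18],0.6],
    [[0,-0.05,0],[3,0,18],0.5],
    [[0,-0.05,-0.6],[3,0,18],0.5],
    [[0,0,-2],[3,0,18],0.5],
    [[0,0,-4.5],[3,0,18],0.5]
  ]
}}

```text
clock: 25.5
tcp_pos: [0.5789, -0.0025, 0.1265]
ee_rot: [[-0.984, -0.034, 0.173], [-0.033, 0.999, 0.009], [-0.173, 0.004, -0.985]]
force: [-0.1, 0.7, 1.2]
gripper_width: 0.5
```

Run:
```python
from h import *
s=st(); R=RU.T@np.array(s["ee_rot"]); print("zeta",np.degrees(np.arctan2(-R[0,1],R[1,1])))
show(Pk(-6,82.5,.12),Rk(-6)); show(U(-171,217,339),Rdown(0))
```

```text
t 25.5 q [ -0.6  15.7 -21.   43.3   0.6  -2.5] tcp [578.9  -2.5 126.5] unit [-73.4  -1.3 126.5] F [-0.1  0.7  1.2] M [-0.01  0.18  0.02] w 0.5
zeta -6.4008070167187325
[-0.1, 0.15, -7.51] [0.1, -0.0, -0.4]
[8.28, 20.68, -22.95] [-0.3, 10.0, -6.4]
```

Call:
{"fn": "apply_moves", "kwargs": {
  "motion": [
    [[0,0,-3],[0,0,0],0.5],
    [[0,0.2,-7.5],[0,0,0],0.5],
    [[1,2,-11.5],[0,2,0],0.5],
    [[3,5.5,-15],[0,4,-2],0.5],
    [[4.5,9.5,-18],[0,6,-3],0.5],
    [[6,14,-20.5],[0,8,-5],0.5],
    [[7.5,18,-22],[0,10,-6.4],0.5],
    [[8.3,20.5,-23],[0,10,-6.4],0.5],
    [[8.3,20.7,-23],[0,10,-6.4],0.5]
  ]
}}

```text
clock: 26.4
tcp_pos: [0.4499, 0.2031, 0.3415]
ee_rot: [[-0.989, -0.15, 0.003], [-0.15, 0.989, -0.003], [-0.002, -0.003, -1.0]]
force: [-0.3, 0.1, 0.2]
gripper_width: 0.503
```

```bash
cat > look.py <<'E'
from knob import *
import sys
st(); tag=sys.argv[1]
acc=np.mean([eyes.get_image("top")[0].astype(float) for i in range(6)],0); np.save(tag+".npy",acc)
knob(acc)
q=proj("top",[U(-66.6,0.3,106),U(-82,0.3,106),U(-96,.3,109)])
f=14; c=cv2.resize(acc[155:190,240:275].astype(np.uint8),None,fx=f,fy=f,interpolation=cv2.INTER_CUBIC)
d=c.copy(); pt=lambda p:(int((p[0]-240+.5)*f),int((p[1]-155+.5)*f))
cv2.line(d,pt(q[0]),pt(q[1]),(0,0,255),1); cv2.line(d,pt(q[1]),pt(q[2]),(0,255,0),1)
cv2.imwrite(f"pics/{tag}.png",np.hstack([c,d])[:, :800] if False else cv2.resize(np.hstack([c,d]),(800,400)))
E
python3 look.py k1
```

```text
t 26.4 q [24.4 10.5  5.7 85.1 -0.2 15.8] tcp [449.9 203.1 341.5] unit [-171.2  220.9  341.5] F [-0.3  0.1  0.2] M [-0.02 -0.05 -0.04] w 0.503
blob (256.1549154917399, 171.55861282348633) 17.80824712117513 mid z.09 [-69.9   0.7  90. ]
pointer centroid [-76.   -0.6] axis -170.6 len [2.2  4.73]
```

View pics/k1.png

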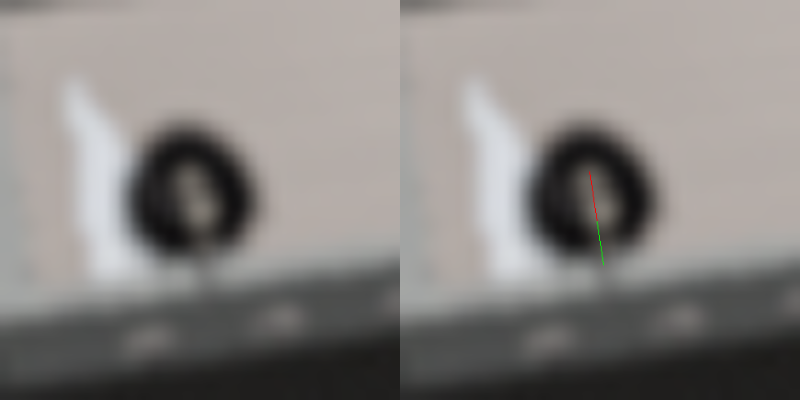

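The pointer is now about 8–9° short of the long mark, so one more small bite.

Run:
```python
from h import *
show(Pk(5,82.5,.12),Rk(5)); show(Pk(5,82.5,.0),Rk(5))
```

```text
[-8.68, -21.74, 13.96] [-0.8, -10.1, -5.1]
[-10.78, -21.47, 25.77] [-0.8, -10.1, -5.1]
```

Call:
{"fn": "apply_moves", "kwargs": {
  "motion": [
    [[-0.5,-3,0.5],[0,-1.5,-1],0.5],
    [[-1,-7,1.5],[-0.3,-3.5,-2],0.5],
    [[-1.5,-11,2.5],[-0.4,-5.5,-3],0.5],
    [[-2.2,-15,4],[-0.6,-7.5,-4],0.5],
    [[-4,-18.5,6.5],[-0.8,-10.1,-5.1],0.5],
    [[-6,-20.5,9.5],[-0.8,-10.1,-5.1],0.5],
    [[-7.8,-21.6,12.5],[-0.8,-10.1,-5.1],0.5],
    [[-8.7,-21.7,14],[-0.8,-10.1,-5.1],0.5],
    [[-8.9,-21.7,15],[-0.8,-10.1,-5.1],0.5],
    [[-8.9,-21.7,15],[-0.8,-10.1,-5.1],0.5]
  ]
}}

```text
clock: 27.7
tcp_pos: [0.5679, -0.0054, 0.1884]
ee_rot: [[-0.959, -0.23, 0.165], [-0.226, 0.973, 0.04], [-0.17, 0.001, -0.985]]
force: [0.6, 0.6, 0.1]
gripper_width: 0.502
```

Run:
```python
from h import *
st(); show(Pk(5,82.5,.0),Rk(5))
```

```text
t 27.7 q [ -2.1  12.5 -15.5  52.5   2.6 -15.2] tcp [567.9  -5.4 188.4] unit [-84.7  -2.6 188.4] F [0.6 0.6 0.1] M [-0.03  0.16 -0.04] w 0.502
[-0.2, 0.02, 10.78] [0.0, -0.2, -0.1]
```

Call:
{"fn": "apply_moves", "kwargs": {
  "motion": [
    [[-0.05,0,2],[0,0,0],0.5],
    [[-0.1,0,4.5],[0,0,0],0.5],
    [[-0.15,0,6.5],[0,-0.2,0],0.5],
    [[-0.2,0,8.2],[0,-0.2,0],0.5],
    [[-0.2,0,9.5],[0,-0.2,0],0.5],
    [[-0.2,0,10.4],[0,-0.2,0],0.5],
    [[-0.2,0,10.8],[0,-0.2,0],0.5],
    [[-0.2,0,10.8],[0,-0.2,0],0.5],
    [[-0.2,0,10.8],[0,-0.2,0],0.6],
    [[-0.2,0,10.8],[0,-0.2,0],0.75],
    [[-0.2,0,10.8],[0,-0.2,0],0.75],
    [[-0.2,0,10.8],[0,-0.2,0],0.75]
  ]
}}

```text
clock: 28.9
tcp_pos: [0.5881, -0.0007, 0.0836]
ee_rot: [[-0.958, -0.23, 0.17], [-0.226, 0.973, 0.041], [-0.175, 0.001, -0.985]]
force: [-2.5, -0.4, 5.8]
gripper_width: 0.328
```

Run:
```python
from h import *
s=st(); R=RU.T@np.array(s["ee_rot"]); print("zeta",np.degrees(np.arctan2(-R[0,1],R[1,1])))
for z in (5,0,-4.5): show(Pk(z,82.5),Rk(z))
```

```text
t 28.9 q [ -1.6  19.  -23.5  37.8   2.6 -14.6] tcp [588.1  -0.7  83.6] unit [-64.   -0.8  83.6] F [-2.5 -0.4  5.8] M [-0.05  0.44  0.01] w 0.328
zeta 4.939753122060497
[0.07, 0.03, 0.1] [0.0, 0.1, -0.1]
[0.07, 0.01, 0.1] [0.9, 0.1, 4.9]
[0.07, -0.0, 0.1] [1.7, 0.1, 9.3]
```

Call:
{"fn": "apply_moves", "kwargs": {
  "motion": [
    [[0,0,0],[0.5,0,2.5],0.75],
    [[0,0,0],[1,0,5.5],0.75],
    [[0,0,0],[1.5,0,8],0.75],
    [[0,0,0],[1.7,0,9.3],0.75],
    [[0,0,0],[1.7,0,9.3],0.75],
    [[0,0,0],[1.7,0,9.3],0.75],
    [[0,0,0],[1.7,0,9.3],0.6],
    [[0,0,0],[1.7,0,9.3],0.5],
    [[0,0,-0.6],[1.7,0,9.3],0.5],
    [[0,0,-2],[1.7,0,9.3],0.5],
    [[0,0,-4.5],[1.7,0,9.3],0.5]
  ]
}}

```text
clock: 30.0
tcp_pos: [0.5791, -0.0022, 0.1271]
ee_rot: [[-0.983, -0.067, 0.171], [-0.066, 0.998, 0.012], [-0.172, 0.001, -0.985]]
force: [0.2, 0.4, -0.1]
gripper_width: 0.493
```

Run:
```python
from h import *
s=st(); R=RU.T@np.array(s["ee_rot"]); print("zeta",np.degrees(np.arctan2(-R[0,1],R[1,1])))
show(U(-171,217,339),Rdown(0))
```

```text
t 30.0 q [ -0.7  15.8 -20.8  43.5   0.8  -4.5] tcp [579.1  -2.2 127.1] unit [-73.1  -1.  127.1] F [ 0.2  0.4 -0.1] M [ 0.02  0.15 -0.02] w 0.493
zeta -4.488043240854522
[7.66, 20.98, -22.83] [-0.4, 9.9, -4.5]
```

Call:
{"fn": "apply_moves", "kwargs": {
  "motion": [
    [[0,0,-3],[0,0,0],0.5],
    [[0,0.2,-7.5],[0,0,0],0.5],
    [[1,2,-11.5],[0,2,0],0.5],
    [[3,5.5,-15],[0,4,-1.5],0.5],
    [[4.5,9.5,-18],[0,6,-3],0.5],
    [[6,14,-20.5],[0,8,-4],0.5],
    [[7.5,18,-22],[0,10,-4.5],0.5],
    [[7.7,20.8,-22.8],[0,10,-4.5],0.5],
    [[7.7,21,-22.8],[0,10,-4.5],0.5]
  ]
}}

```text
clock: 30.9
tcp_pos: [0.4501, 0.2033, 0.3405]
ee_rot: [[-0.989, -0.15, 0.001], [-0.15, 0.989, -0.003], [-0.001, -0.003, -1.0]]
force: [-0.3, -1.5, -0.6]
gripper_width: 0.502
```

```bash
python3 look.py k2
```

```text
t 30.9 q [24.4 10.6  5.6 85.  -0.2 15.8] tcp [450.1 203.3 340.5] unit [-170.9  221.   340.5] F [-0.3 -1.5 -0.6] M [-0.06 -0.04  0.02] w 0.502
blob (256.11426099141437, 171.60223388671875) 17.827779006958007 mid z.09 [-70.1   0.9  90. ]
pointer centroid [-75.1   1.4] axis 174.5 len [2.17 3.95]
```

View pics/k2.png

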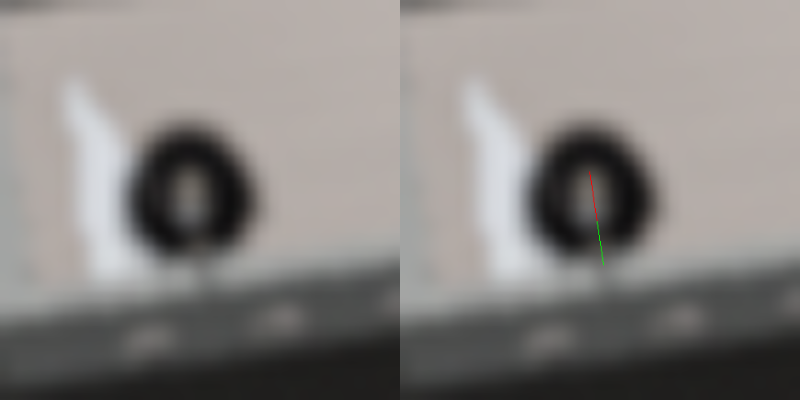

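Run:
```python
from h import *
L=[]
q=proj("top",[U(-67+dx,.9+dy,z) for dx,dy,z in((0,0,106),(-16,0,106),(-29,0,110),(-29,0,68),(-16,0,74),(-20,0,68))]); print(q.round(2).tolist())
for n in("avg_top","k1","k2"):
    g=np.load(n+".npy").mean(2)[158:186,246:268]; g=np.clip((g-10)*255/190,0,255).astype(np.uint8)
    L.append(cv2.resize(g,None,fx=12,fy=18,interpolation=cv2.INTER_CUBIC)[:500])
    
c=np.hstack(L); cv2.imwrite("pics/cmp.png",cv2.resize(c,(792,500)))
for n in("avg_top","k1","k2"):
    g=np.load(n+".npy").mean(2); print(n)
    for v in range(165,180): print(v,g[v,249:264].astype(int))
```

```text
[[255.93, 169.66], [256.61, 174.19], [257.16, 177.63], [257.27, 180.24], [256.7, 176.25], [256.89, 177.73]]
avg_top
165 [191 177 171 166 155 143 134 133 142 157 166 171 173 173 174]
166 [205 187 170 153 129 101  82  79  95 119 141 161 172 175 175]
167 [213 196 169 133  94  60  38  34  45  67  99 136 161 172 175]
168 [217 202 164 108  59  33  22  24  28  32  54  97 138 165 173]
169 [217 196 148  83  39  25  25  44  61  52  39  58 109 152 170]
170 [213 181 120  60  37  30  33  62  90  85  65  48  81 133 164]
171 [210 169  97  45  38  37  36  55  82  91  85  58  60 116 158]
172 [210 165  89  38  37  41  38  41  54  68  70  53  52 107 154]
173 [211 168  94  38  30  36  38  36  31  38  47  53  66 110 151]
174 [211 175 110  48  24  25  29  28  22  22  42  66  92 131 159]
175 [212 187 135  77  37  20  17  19  17  21  40  71 112 150 168]
176 [216 203 170 126  79  42  32  32  34  48  68  99 135 161 170]
177 [218 212 193 166 128  93  88  85  78  94 117 139 156 165 167]
178 [211 206 195 180 157 138 139 134 117 125 143 154 159 159 156]
179 [189 185 179 174 162 152 153 147 128 125 135 140 137 132
[... 1291 characters left out ...]
 25  36  47  39  26  27  59 111 153 170]
170 [213 182 122  61  35  34  60  82  67  36  22  34  82 135 164]
171 [211 170  99  45  36  42  76 103  85  45  22  22  59 117 158]
172 [210 166  88  37  34  44  79 107  89  49  22  18  49 107 154]
173 [210 168  94  35  27  41  75 102  87  49  21  21  55 110 152]
174 [211 175 109  47  21  27  55  76  66  36  17  31  79 129 159]
175 [212 187 136  77  36  19  30  48  49  35  28  55 107 150 168]
176 [216 203 170 126  79  41  37  55  68  65  69  98 135 161 170]
177 [218 212 193 166 127  92  88  93  94 102 117 139 156 166 167]
178 [211 206 195 181 157 138 138 134 121 127 143 154 159 159 156]
179 [189 185 179 173 162 152 152 147 128 125 135 140 137 132 127]
```

View pics/cmp.png

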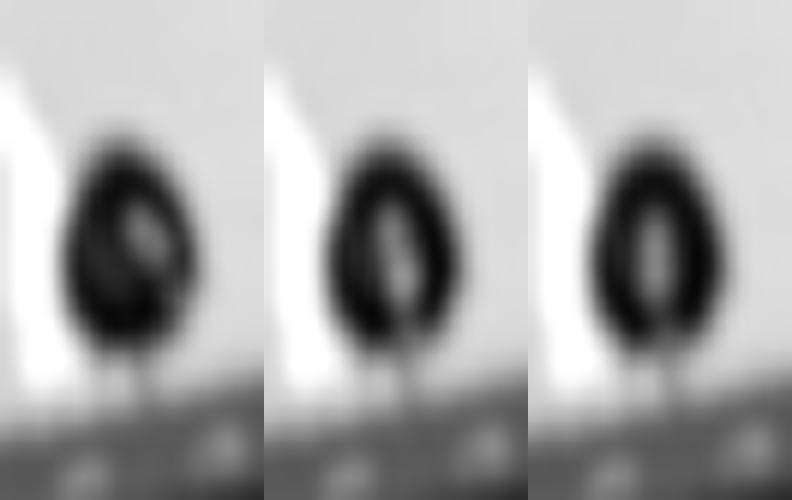

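Row-wise, the pointer now stands about 5° past the long mark. The last PCA read 5.5° past, and the sum of all turns agrees. I'll turn it back by 5°.

Run:
```python
from h import *
st();show(Pk(-2.5,82.5,.105),Rk(-2.5))
```

```text
t 31.2 q [24.  10.6  5.3 85.  -0.3 15.8] tcp [450.3 198.3 338.3] unit [-171.5  216.1  338.3] F [ 0.1 -0.1 -0.4] M [ 0.02  0.05 -0.01] w 0.501
[-8.97, -21.49, 15.35] [-0.2, -10.2, 2.4]
```

Call:
{"fn": "apply_moves", "kwargs": {
  "motion": [
    [[-0.5,-3,0.5],[0,-1.5,0.5],0.5],
    [[-1,-7,1.5],[0,-3.5,1],0.5],
    [[-1.5,-11,2.5],[0,-5.5,1.5],0.5],
    [[-2.2,-15,4],[-0.1,-7.5,2],0.5],
    [[-4,-18.5,6.5],[-0.2,-10.2,2.4],0.5],
    [[-6,-20.5,9.5],[-0.2,-10.2,2.4],0.5],
    [[-7.8,-21.4,12.5],[-0.2,-10.2,2.4],0.5],
    [[-8.8,-21.5,14.5],[-0.2,-10.2,2.4],0.5],
    [[-9,-21.5,15.3],[-0.2,-10.2,2.4],0.5],
    [[-9,-21.5,15.3],[-0.2,-10.2,2.4],0.5]
  ]
}}

```text
clock: 32.2
tcp_pos: [0.5683, -0.0034, 0.1848]
ee_rot: [[-0.98, -0.101, 0.17], [-0.099, 0.995, 0.018], [-0.171, 0.001, -0.985]]
force: [-0.2, 0.3, 0.5]
gripper_width: 0.5
```

Run:
```python
from h import *
st(); show(Pk(-2.5,82.5,.0),Rk(-2.5))
```

```text
t 32.2 q [ -1.1  12.5 -16.2  51.6   1.2  -6.8] tcp [568.3  -3.4 184.8] unit [-84.   -0.7 184.8] F [-0.2  0.3  0.5] M [-0.02  0.17 -0.03] w 0.5
[-0.17, 0.06, 10.42] [0.0, -0.2, -0.1]
```

Call:
{"fn": "apply_moves", "kwargs": {
  "motion": [
    [[-0.05,0,2],[0,0,0],0.5],
    [[-0.1,0,4.5],[0,0,0],0.5],
    [[-0.15,0.05,6.5],[0,-0.2,0],0.5],
    [[-0.17,0.05,8.2],[0,-0.2,0],0.5],
    [[-0.17,0.05,9.5],[0,-0.2,0],0.5],
    [[-0.17,0.05,10.2],[0,-0.2,0],0.5],
    [[-0.17,0.05,10.4],[0,-0.2,0],0.5],
    [[-0.17,0.05,10.4],[0,-0.2,0],0.5],
    [[-0.17,0.05,10.4],[0,-0.2,0],0.6],
    [[-0.17,0.05,10.4],[0,-0.2,0],0.75],
    [[-0.17,0.05,10.4],[0,-0.2,0],0.75],
    [[-0.17,0.05,10.4],[0,-0.2,0],0.75]
  ]
}}

```text
clock: 33.4
tcp_pos: [0.5881, -0.0011, 0.0842]
ee_rot: [[-0.979, -0.101, 0.175], [-0.099, 0.995, 0.018], [-0.176, 0.0, -0.984]]
force: [-2.6, -0.5, 6.0]
gripper_width: 0.316
```

Call:
{"fn": "apply_moves", "kwargs": {
  "motion": [
    [[0,0,0],[-0.4,0,-2.5],0.75],
    [[0,0,0],[-0.8,0,-4.5],0.75],
    [[0,0,0],[-0.9,0,-5],0.75],
    [[0,0,0],[-0.9,0,-5],0.75],
    [[0,0,0],[-0.9,0,-5],0.75],
    [[0,0,0],[-0.9,0,-5],0.6],
    [[0,0,0],[-0.9,0,-5],0.5],
    [[0,0,-0.6],[-0.9,0,-5],0.5],
    [[0,0,-2],[-0.9,0,-5],0.5],
    [[0,0,-4.5],[-0.9,0,-5],0.5]
  ]
}}

```text
clock: 34.4
tcp_pos: [0.5784, -0.002, 0.1273]
ee_rot: [[-0.968, -0.188, 0.168], [-0.185, 0.982, 0.034], [-0.171, 0.001, -0.985]]
force: [0.9, -0.2, 0.7]
gripper_width: 0.5
```

Run:
```python
from h import *
s=st(); R=RU.T@np.array(s["ee_rot"]); print("zeta",np.degrees(np.arctan2(-R[0,1],R[1,1])))
show(U(-171,217,339),Rdown(0))
```

```text
t 34.4 q [ -1.5  15.8 -20.7  43.8   2.2 -12.1] tcp [578.4  -2.  127.3] unit [-73.8  -0.7 127.3] F [ 0.9 -0.2  0.7] M [-0.04  0.17 -0.02] w 0.5
zeta 2.507572142622332
[5.0, 22.2, -22.33] [0.3, 9.9, 2.5]
```

Call:
{"fn": "apply_moves", "kwargs": {
  "motion": [
    [[0,0,-3],[0,0,0],0.5],
    [[0,0.2,-7.5],[0,0,0],0.5],
    [[0.7,2,-11.5],[0,2,0],0.5],
    [[2,5.5,-15],[0,4,0.5],0.5],
    [[3,9.5,-18],[0,6,1],0.5],
    [[4,14,-20.5],[0,8,2],0.5],
    [[4.7,18,-22],[0,10,2.5],0.5],
    [[5,22,-22.3],[0,10,2.5],0.5],
    [[5,22.2,-22.3],[0,10,2.5],0.5]
  ]
}}

```text
clock: 35.3
tcp_pos: [0.4499, 0.2032, 0.3396]
ee_rot: [[-0.989, -0.151, -0.002], [-0.151, 0.989, 0.007], [0.001, 0.007, -1.0]]
force: [0.2, -0.1, -0.3]
gripper_width: 0.498
```

```bash
python3 look.py k3
python3 - <<'E'
from h import *
for n in("avg_top","k1","k2","k3"):
    g=np.load(n+".npy").mean(2); out=[]
    for v in range(169,176):
        r=g[v,252:262]; u=np.arange(252,262); w=np.clip(r-38,0,None); 
        k=[i for i in range(1,9)]; p=max(range(2,8),key=lambda i:r[i]); sl=slice(p-2,p+3); ww=w[sl]; out.append(round((u[sl]*ww).sum()/ww.sum(),2))
    print(n,out)
g=np.load("k3.npy").mean(2)[158:186,246:268]; g=np.clip((g-10)*255/190,0,255).astype(np.uint8)
cv2.imwrite("pics/k3b.png",cv2.resize(g,None,fx=20,fy=20,interpolation=cv2.INTER_CUBIC))
o=snap("z")
E
```

```text
t 35.3 q [24.  10.5  5.4 84.8  0.4 15.3] tcp [449.9 203.2 339.6] unit [-171.2  220.9  339.6] F [ 0.2 -0.1 -0.3] M [-0.07 -0.02 -0.02] w 0.498
blob (256.11787541707355, 171.62392044067383) 17.769969749450684 mid z.09 [-70.2   0.9  90. ]
pointer centroid [-75.6   1. ] axis 179.0 len [2.32 3.89]
avg_top [np.float64(257.25), np.float64(257.52), np.float64(258.05), np.float64(258.82), np.float64(260.33), np.float64(260.56), np.float64(260.66)]
k1 [np.float64(256.17), np.float64(256.19), np.float64(256.33), np.float64(256.72), np.float64(256.97), np.float64(257.05), np.float64(257.42)]
k2 [np.float64(256.14), np.float64(256.08), np.float64(256.08), np.float64(256.11), np.float64(256.16), np.float64(256.12), np.float64(256.54)]
k3 [np.float64(256.14), np.float64(256.09), np.float64(256.14), np.float64(256.23), np.float64(256.35), np.float64(256.37), np.float64(256.71)]
```

View pics/k3b.png

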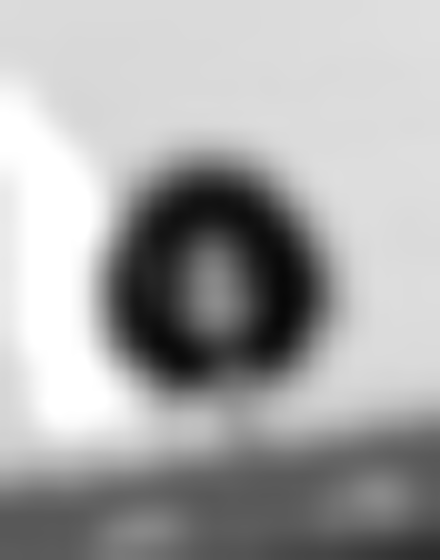

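View pics/z_scene.png

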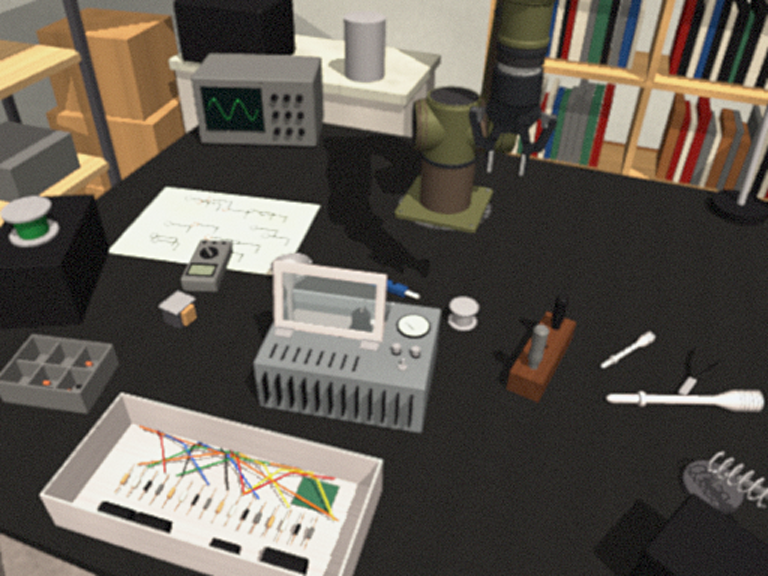

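PCA now reads 1° from the front, but the row-slope estimate differs by a few degrees. I'll settle it by subtracting images, which removes the static reflections, and fitting against the known turns.

Run:
```python
from h import *
from scipy.optimize import least_squares
I={n:np.load(n+".npy").mean(2) for n in("avg_top","k1","k2","k3")}
v,u=np.mgrid[164:178,250:264]
W=np.array([toU(onz("top",(float(a),float(b)),.106))[:2] for a,b in zip(u.ravel(),v.ravel())])
res={}
for n in I:
    D=I[n]-(I["avg_top"] if n!="avg_top" else I["k2"])
    w=np.clip(D[164:178,250:264].ravel()-12,0,None)
    c=(W*w[:,None]).sum(0)/w.sum() if w.sum() else None
    if c is None: continue
    C=((W-c).T*w)@(W-c)/w.sum(); e,V=np.linalg.eigh(C); a=np.degrees(np.arctan2(V[1,1],V[0,1]))
    res[n]=c; print(n,c.round(2),"axis",a.round(1),np.sqrt(e).round(2))
    far=None
rot={"avg_top":0,"k1":41.9,"k2":51.3,"k3":46.3}
def f(p):
    out=[]
    for n,c in res.items():
        th=np.radians(p[3]-rot[n])  # angle short of front, toward -y
        out+=list(p[:2]+p[2]*np.array([-np.cos(th),-np.sin(th)])-c)
    return out
s=least_squares(f,[-67,1,9,46]); print(s.x.round(2),np.array(s.fun).round(2)); print("k3 short by",s.x[3]-46.3)
```

```text
avg_top [-74.39  -8.23] axis -163.8 [2.1  5.42]
k1 [-7.917e+01 -3.000e-02] axis -166.8 [2.31 6.12]
k2 [-78.52   1.99] axis -172.9 [2.23 5.72]
k3 [-79.08   1.44] axis -170.3 [2.48 5.75]
[-65.77   1.64  13.16  48.69] [-0.08 -0.02  0.33  0.11 -0.4   0.25  0.15 -0.35]
k3 short by 2.3917140994928374
```

The three estimates for the pointer are +2.4°, -1° and -3.7°, which bracket the long mark, so I'm leaving the knob. One last check of the prop, then I hand in.

Run:
```python
from h import *
st(); b,db=load("z","top"); ct=cloud("top",db)
print("head z",np.median([toU(ct[v,u])[2] for v in(146,147,148) for u in(290,291,292)]))
P=np.array([toU(p) for p in ct[130:160,235:300].reshape(-1,3)]); k=(P[:,2]>215)&(P[:,1]>-95)&(P[:,1]<50)
print("lip pts",k.sum(),np.median(P[k],0).round(0), "angle",np.arctan2(np.median(P[k,2])-110.5,-np.median(P[k,0])).round(2))
print(ticket.sign_off())
```

```text
t 35.7 q [23.5 10.5  5.2 84.8  0.3 15.3] tcp [450.9 198.1 338.5] unit [-170.9  215.8  338.5] F [ 0.1  0.6 -0.3] M [-0.  0.  0.] w 0.5
head z 218.6108569892032
lip pts 103 [-22. -20. 231.] angle 1.39
the job is handed in; nothing more can be done
None
```

The job is done and handed in at 35.7 s: the hatch stands propped on the seated rod, and the knob's pointer is at the long mark to within about 4°.

**What I did:** I took the middle-sized rod from the tool block and levered the hatch up with its slanted shaft. I then turned the rod upright under the hatch and lowered it into the socket. The knob went clockwise in three bites, about 51° in total. That took it slightly past the mark, so I turned it back 5°.

**Last checks:**
- **Rod:** the head top measures 218.6 mm by depth, against 219 mm for a fully seated rod.
- **Hatch:** it rests on the rod by itself at about 1.39 rad, inside the expected 1.3–1.4. The robot touches nothing.
- **Forces:** the highest wrist force I read was about 7 N, as the rod's collar met the floor of the well.

**What disagreed:**
- **Pointer:** my three estimates of its position differ: 2.4° short, 1° past and 3.7° past the mark. I left it where they centre.
- **Spare rods:** the large and small rods, which stood loose on their tips, toppled early on and now lie on the bench. I saw no contact and felt no force, but the arm partly hid them from the top camera.

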